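# Unstack the camera kit into its trays

## Task

The crew left its camera kit in two stacks on the table: take the stacks apart from the top and put each of the five pieces into the shallow tray made for it, by shape and size (battery in the largest rectangular tray, lamp in the middle one, memory card case in the smallest; lens in the larger round tray, filter tin in the smaller). Lower each piece gently, never dropping it in or tipping it over, and leave it lying flat on the tray's floor, the same way up as it was, wholly inside the rim.

Things in the scene. Friction and masses are not known exactly. Their poses are not given: they have to be found in the camera images.
- battery: Camera battery: black plastic block 100 x 64 x 34 mm (x, y, z) with a brass contact strip and a grey panel on top; about 0.55 kg, the largest piece. Origin: centre of its underside; x along its length, z up. Stands on the table at the start, with another piece on top of it.
- lamp: Small camera lamp lying on its back: dark metal block 84 x 50 x 34 mm (x, y, z) with a white diffuser as its top face; about 0.25 kg. Origin: centre of its underside; x along its length, z up. Stands on the table at the start, with another piece on top of it.
- lens: Camera lens standing upright: black cylinder, 60 mm diameter, 48 mm high, thin bright ring near the top, glass on top; about 0.28 kg. Origin: centre of its underside; z is its axis, up. At the start it stands on the battery or on the lamp, with the tin on top of it.
- cardcase: Memory card case: grey plastic box 56 x 36 x 22 mm (x, y, z) with a dark seam round its sides; about 0.06 kg. Origin: centre of its underside; x along its length, z up. At the start it lies on the lamp or on the battery, whichever does not carry the lens.
- tin: Round metal filter tin, 40 mm diameter, 24 mm high, bright; about 0.06 kg. Origin: centre of its underside; z is its axis, up. At the start it stands on top of the lens.
- tray_battery: Fixed shallow tray of grey plastic with a grey felt-lined floor. Origin: centre of its underside, on the table; z up. Floor 4 mm thick, rim 4 mm thick with its top 8 mm above the table (so 4 mm above the floor). The largest rectangular tray: 116 x 80 mm inside (x, y), x along its length. For the battery.
- tray_lamp: Fixed shallow tray of grey plastic with a grey felt-lined floor. Origin: centre of its underside, on the table; z up. Floor 4 mm thick, rim 4 mm thick with its top 8 mm above the table (so 4 mm above the floor). The middle rectangular tray: 100 x 66 mm inside (x, y), x along its length. For the lamp.
- tray_lens: Fixed shallow tray of grey plastic with a grey felt-lined floor. Origin: centre of its underside, on the table; z up. Floor 4 mm thick, rim 4 mm thick with its top 8 mm above the table (so 4 mm above the floor). The larger round tray: 76 mm inside diameter. For the lens.
- tray_cardcase: Fixed shallow tray of grey plastic with a grey felt-lined floor. Origin: centre of its underside, on the table; z up. Floor 4 mm thick, rim 4 mm thick with its top 8 mm above the table (so 4 mm above the floor). The smallest rectangular tray: 72 x 52 mm inside (x, y), x along its length. For the memory card case.
- tray_tin: Fixed shallow tray of grey plastic with a grey felt-lined floor. Origin: centre of its underside, on the table; z up. Floor 4 mm thick, rim 4 mm thick with its top 8 mm above the table (so 4 mm above the floor). The smaller round tray: 56 mm inside diameter. For the tin.
There are look-alikes about, which are no part of the job. Of the things shaped like the tin, the metal one is meant.

How it is judged:
By the outcome, as a careful person would: the job done as asked, in the order asked, and still so for the second after the job is handed in, with the robot touching nothing.
It also fails if it takes over 118 s, if anything falls off the work surface, if the arm or the gripper's body presses on something with over 40 N, if the wrist force passes 120 N, or if a joint passes its speed limit or range.

## Robot

A 6-joint arm with a two-finger parallel gripper is mounted at the origin on the work surface. World frame = base frame: x ahead of the robot, y to its left, z up, the work surface at z = 0. Lengths are in m, angles in degrees, forces in N, time in s.
With the tool pointing down it reaches from about 0.35 to 0.85 m from the base axis. Payload 8.1 kg.
Tool frame: the origin (TCP) lies midway between the tips of the shut fingers; the grasp point (between the pads) lies 19 mm behind it; z points along the fingers, y is the direction in which the jaws open and shut (so a half turn about z gives the same grasp; the last joint's range is limited). The gripper opens to 85 mm and grips with 20 to 120 N. Pads are 22 mm wide; open, the fingers measure 114 mm over their backs; the gripper's body (76 mm by 85 mm) begins 54 mm behind the grasp point. The pads swing forward as they close: fully open they stand 13 mm farther back than shut.
Start: joints at [-76.914, 7.471, 85.268, -0, 87.261, -4.893], TCP at [0.185, -0.571, 0.231] pointing down, gripper open.
Joint ranges: [-169.43, 169.43], [-51.17, 129.36], [1.28, 143.12], [-76.62, 256.62], [0, 156.53], [-152.29, 152.29]. Speed limits (degrees/s): [136.94, 136.94, 159.86, 180, 180, 180].

## Interface

Orientations are given as [roll, pitch, yaw] about the fixed x, y, z axes, in that order (R = Rz(yaw) Ry(pitch) Rx(roll)).
In Python, from bench import manip gives the robot as it stands. The module is installed in compiled form; this text tells all that it offers.
- The arm moves only by the tool send_rows, never from a script. Its argument "steps" is a list of rows, each an object of numbers: "gripper": the finger opening in mm, from 0 to 85.4; "tx", "ty", "tz": the shift along the tool's x, y, z in mm; "wx", "wy", "wz": the turn, a rotation vector about the tool's x, y, z in rad. A call has 1 to 10 rows; each row shifts and turns the commanded pose from where the row before left it, along the tool's axes as they then stand; what a row does not reach is not made up. A row lasts 1/10 s, in which the tool goes at most 50 mm and 8.59 degrees, less where a joint would pass 70% of its speed; a pose out of reach is approached as far as the arm can. A call is refused whole if a number of a shift passes 50 or a number of a turn 0.15, either way. A call with a gripper value outside its range is refused whole. The fingers move at their own pace and stop on an object; the grip force is fixed at half the most. Time passes only in rows, so rows that do not move let the fingers close. It gives the time, the measured TCP pose, the force and the opening at its end, in the units of the state.
- manip.get_state(): the state, without advancing time (a new reading comes with each control period).
- manip.snapshot(name): name is "scene" or "top" or "wrist"; returns (picture, depth): 420x560x3 uint8, red, green, blue; 420x560 float32, m along the optical axis (not along the pixel's ray), 0 where there is no reading.
- manip.get_calibration(name): a dict with "camera_matrix" (3x3 intrinsics, pixels), "R" (3x3) and "t" (3): a world point X has camera coordinates R X + t. Camera axes: x right, y down, z forward; pixel columns grow to the right and rows downward; lengths in m; the calibration is good to about 2 mm. The wrist camera is an equidistant fisheye: a pixel r from the principal point sees the ray r / f radians off the axis. A picture is of the moment at which its call begins: read the wrist's pose just before it. get_calibration takes no time and is no camera call; for the wrist camera it gives the pose at the moment of the call.
- manip.hand_in(): hands the job in, once; it reports no verdict.
The state is a dict: "time_s": time; "joint_pos": joint angles; "dq": joint speeds; "effort": joint torques, N m; "eef_pos": TCP position; "orientation": TCP orientation; "ft_force": force on the tool from outside, world axes, zero at the start; "wrist_torque": the same for the moment, N m; "finger_gap": finger opening in m.
Only numpy, scipy, OpenCV 4.12 (cv2) and the standard library are available. Lean on these libraries where they do the work, as an engineer would, in place of code of your own. Each camera call takes 0.05 s, during which the arm holds its last target.

## Working session

There is one attempt and no reset: what is moved stays moved. The work goes in short steps, Python scripts to look and compute and a tool call to move; the robot and the scene stay as the last step left them, time stands still between calls to the robot, and variables do not carry over. Pictures are saved under pics/ and viewed, and the job is handed in when it is done.

Besides the shell and the picture viewer there is one more tool, called as name(argument=value, ...), one argument or row to a line, values as JSON. send_rows: Moves the arm, as the interface text tells. Its arguments: {"type":"object","properties":{"steps":{"type":"array","items":{"type":"object","properties":{"gripper":{"type":"number"},"tx":{"type":"number"},"ty":{"type":"number"},"tz":{"type":"number"},"wx":{"type":"number"},"wy":{"type":"number"},"wz":{"type":"number"}}}}},"required":["steps"]}

```bash
mkdir -p pics
cat > h.py <<'E'
import numpy as np, cv2
from bench import manip
def snap(name,fn):
    c=manip.get_calibration(name); p,d=manip.snapshot(name)
    cv2.imwrite('pics/'+fn+'.png',p[:,:,::-1]); np.savez('pics/'+fn+'.npz',p=p,d=d,K=np.array(c['camera_matrix']),R=np.array(c['R']),t=np.array(c['t']))
    return p,d,c
def ray(K,R,t,u,v,z,fish=False):
    "cast pixel to plane z (world)"
    x=(u-K[0,2])/K[0,0]; y=(v-K[1,2])/K[1,1]
    if fish:
        r=np.hypot(x,y); s=np.sin(r)/r if r>1e-9 else 1; dc=np.array([x*s,y*s,np.cos(r)])
    else: dc=np.array([x,y,1.])
    o=-R.T@t; d=R.T@dc; k=(z-o[2])/d[2]
    return o+k*d
def load(fn):
    return np.load('pics/'+fn+'.npz')
E
python3 - <<'E'
from h import *
for n in ['scene','top','wrist']:
    p,d,c=snap(n,n+'0'); print(n,np.array(c['camera_matrix']).round(1).tolist(),(-np.array(c['R']).T@np.array(c['t'])).round(3))
s=manip.get_state(); print(s)
E
```

```text
scene [[401.9, 0.0, 275.3], [0.0, 401.9, 207.0], [0.0, 0.0, 1.0]] [1.141 0.224 0.833]
top [[441.9, 0.0, 274.8], [0.0, 441.9, 212.1], [0.0, 0.0, 1.0]] [ 0.326 -0.016  1.06 ]
wrist [[325.2, 0.0, 276.7], [0.0, 325.2, 200.5], [0.0, 0.0, 1.0]] [ 0.261 -0.546  0.372]
{'time_s': 0.15, 'joint_pos': array([-7.69146908e+01,  7.50653846e+00,  8.53173980e+01, -1.88140132e-03,
        8.72598437e+01, -4.89249222e+00]), 'dq': array([ 0.08493616, -0.15829004, -0.11157261, -0.05781556,  0.09761067,
       -0.06840129]), 'effort': array([-8.13031293e-04, -5.70065117e+01, -5.01158631e+01, -2.78377083e-04,
        9.58221441e-03, -4.01139005e-06]), 'eef_pos': array([ 0.18510636, -0.57027812,  0.23044761]), 'orientation': array([-1.79916365e+02, -5.27303428e-03,  1.79778888e+01]), 'ft_force': array([-0.27672931, -0.42013168,  0.42517614]), 'wrist_torque': array([ 0.00288761,  0.0191362 , -0.04516447]), 'finger_gap': 0.08533580009954908}
```

View pics/scene0.png

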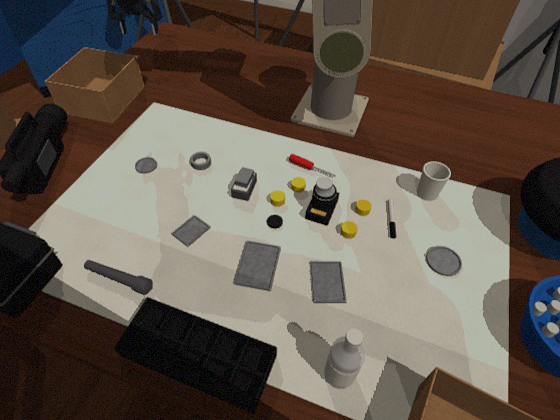

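View pics/top0.png

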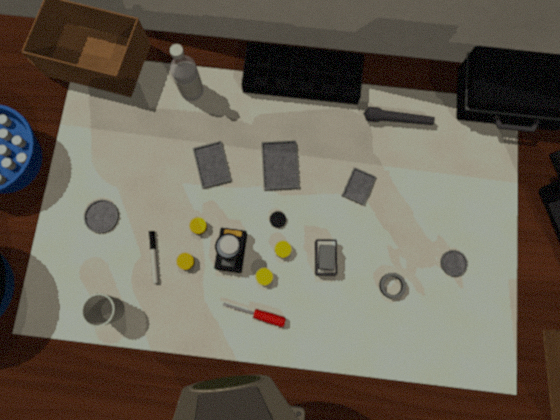

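View pics/wrist0.png

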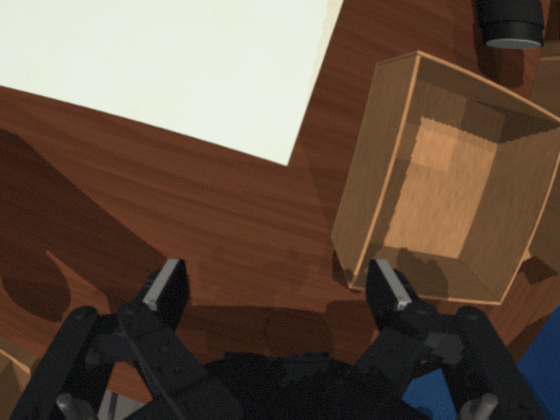

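Run:
```python
from h import *
a=cv2.imread('pics/top0.png')[195:305,165:365]; b=cv2.imread('pics/scene0.png')[150:250,215:400]
a=cv2.resize(a,(800,440),interpolation=cv2.INTER_CUBIC); cv2.imwrite('pics/c1.png',a)
cv2.imwrite('pics/c2.png',cv2.resize(b,(800,432),interpolation=cv2.INTER_CUBIC))
z=load('top0');K,R,t,d=z['K'],z['R'],z['t'],z['d']
for n,u,v in [('tin',228,241),('lens',228,254),('bat',232,266),('case',326,250),('table',300,220),('tb',281,165),('tl',212,165),('tc',360,187),('tlens',102,217),('ttin',454,264),('yel',284,250)]:
    o=-R.T@t; P=R.T@(d[v,u]*np.array([(u-K[0,2])/K[0,0],(v-K[1,2])/K[1,1],1])-t); print(n,P.round(4))
```

```text
tin [0.4464 0.1006 0.1058]
lens [0.4183 0.0966 0.1062]
bat [0.3984 0.0916 0.0392]
case [ 0.4576 -0.1177  0.0605]
table [ 5.314e-01 -5.400e-02 -3.000e-04]
tb [0.6641 0.0079 0.0037]
tl [0.6441 0.1791 0.0034]
tc [ 0.6308 -0.1926  0.0026]
tlens [0.4819 0.426  0.0036]
ttin [ 0.4672 -0.4294  0.0044]
yel [ 0.451  -0.0233  0.0229]
```

View pics/c1.png

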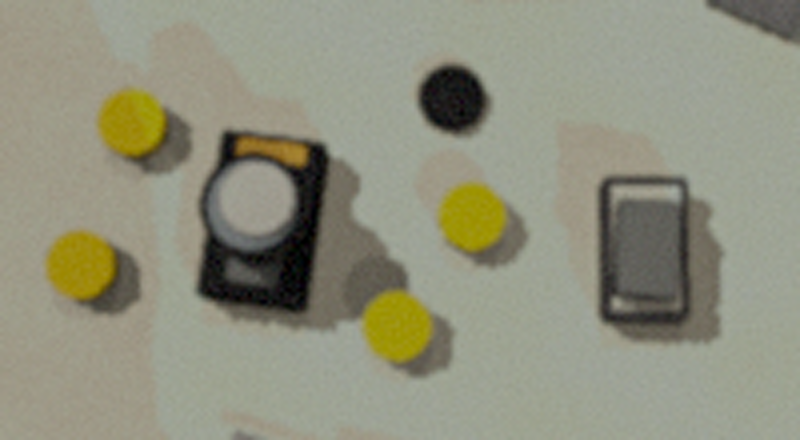

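View pics/c2.png

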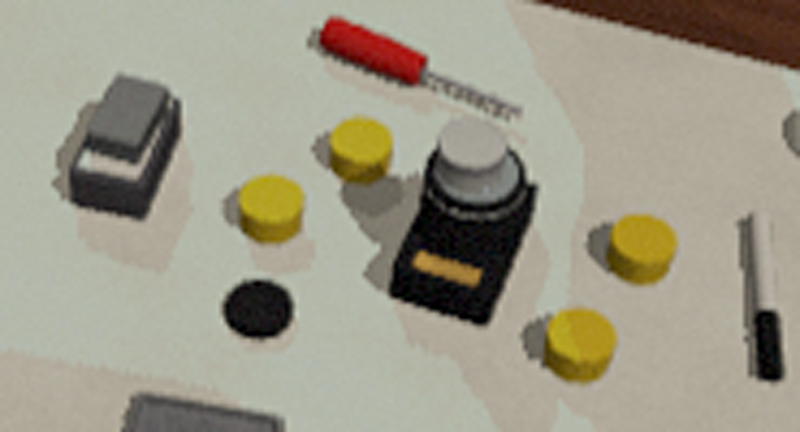

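```bash
cat > meas.py <<'E'
from h import *
z=load('top0');K,R,t,d,p=z['K'],z['R'],z['t'],z['d'],z['p']
g=cv2.cvtColor(p,cv2.COLOR_RGB2GRAY); hsv=cv2.cvtColor(p,cv2.COLOR_RGB2HSV)
S=4
def roi(u,v,r): 
    return cv2.resize(p[v-r:v+r,u-r:u+r],None,fx=S,fy=S,interpolation=cv2.INTER_CUBIC)
def topx(q,u,v,r): return (np.array(q,float)+.5)/S-.5+np.array([u-r,v-r])
def fit(name,u,v,r,lo,hi,h,kind,smax=256,chan=None):
    im=roi(u,v,r); gg=cv2.GaussianBlur(cv2.cvtColor(im,cv2.COLOR_RGB2GRAY),(5,5),0)
    m=((gg>=lo)&(gg<hi)).astype(np.uint8)*255
    m=cv2.morphologyEx(m,cv2.MORPH_OPEN,np.ones((7,7)))
    cs,_=cv2.findContours(m,cv2.RETR_EXTERNAL,cv2.CHAIN_APPROX_NONE)
    c=[c for c in cs if cv2.pointPolygonTest(c,(r*S,r*S),False)>=0] or [max(cs,key=cv2.contourArea)]
    c=max(c,key=cv2.contourArea)[:,0,:]; c=cv2.convexHull(c)[:,0,:]
    W=np.array([ray(K,R,t,*q,h) for q in topx(c,u,v,r)])[:,:2]
    Wf=(W*1000).astype(np.float32)
    if kind=='rect':
        (cx,cy),(a,b),ang=cv2.minAreaRect(Wf); 
        if a<b: a,b,ang=b,a,ang+90
        ang=(ang+90)%180-90
        print(name,'c',round(cx,1),round(cy,1),'size',round(a,1),round(b,1),'ang of x',round(ang,1))
    else:
        (cx,cy),(a,b),ang=cv2.fitEllipse(Wf); print(name,'c',round(cx,1),round(cy,1),'d',round(a,1),round(b,1))
    return m
E
python3 - <<'E'
from meas import *
for n,u,v in [('tb',281,165),('tl',212,165),('tc',360,187),('tlens',102,217),('ttin',454,264),('case',326,250),('white',326,240),('tin',228,241),('table',300,220),('shadow',347,262)]: print(n,g[v-1:v+2,u-1:u+2].mean().round(1))
for n,u,v,r in [('tb',281,165,32),('tl',212,165,32),('tc',360,187,24)]: fit(n,u,v,r,0,115,.008,'rect')
for n,u,v,r in [('tlens',102,217,26),('ttin',454,264,22)]: fit(n,u,v,r,0,115,.008,'c')
E
```

```text
tb 82.6
tl 81.4
tc 81.7
tlens 92.1
ttin 83.9
case 95.0
white 94.9
tin 154.9
table 159.9
shadow 160.8
tb c 662.4 9.4 size 128.8 91.9 ang of x 9.3
tl c 644.2 177.4 size 113.9 77.6 ang of x 21.7
tc c 630.6 -189.5 size 82.7 64.0 ang of x -18.1
tlens c 483.0 425.4 d 82.5 88.3
ttin c 468.8 -426.9 d 64.5 64.7
```

```bash
cat >> h.py <<'E'
from scipy.spatial.transform import Rotation as Ro
def to(x,y,z,yaw=None):
    "shift in tool axes (mm) and turn (rad) from measured pose to target, tool down"
    s=manip.get_state(); A=Ro.from_euler('xyz',s['orientation'],degrees=True)
    d=A.inv().apply((np.array([x,y,z])-s['eef_pos'])*1000)
    out=d.round(1)
    if yaw is not None:
        B=Ro.from_euler('xyz',[180,0,yaw],degrees=True); w=(A.inv()*B).as_rotvec()
        print('turn',w.round(3))
    print('shift',out,'dist',np.linalg.norm(d).round(0),'t',round(s['time_s'],2),'pos',(s['eef_pos']*1000).round(1),'rpy',np.round(s['orientation'],1),'F',s['ft_force'].round(1),'gap',round(s['finger_gap']*1000,1))
E
python3 -c "
from h import *
to(.45,-.25,.25,0)"
```

```text
turn [-0.001  0.     0.314]
shift [ 350.8 -222.9  -19.2] dist 416.0 t 0.15 pos [ 185.1 -570.3  230.4] rpy [-179.9   -0.    18. ] F [-0.3 -0.4  0.4] gap 85.3
```

send_rows(
  steps=[
    {"tx":33,"ty":-22,"tz":-2,"wz":0.03},
    {"tx":33,"ty":-22,"tz":-2,"wz":0.03},
    {"tx":33,"ty":-22,"tz":-2,"wz":0.03},
    {"tx":33,"ty":-22,"tz":-2,"wz":0.03},
    {"tx":33,"ty":-22,"tz":-2,"wz":0.03},
    {"tx":33,"ty":-22,"tz":-2,"wz":0.03},
    {"tx":33,"ty":-22,"tz":-2,"wz":0.03},
    {"tx":33,"ty":-22,"tz":-2,"wz":0.03},
    {"tx":33,"ty":-22,"tz":-2,"wz":0.04},
    {"tx":33,"ty":-22,"tz":-2,"wz":0.04},
  ],
)

```text
$.steps[0]: bad value
```

```bash
python3 -c "
from h import *
to(.47,.08,.25,0)
snap('wrist','wA')
to(.47,.08,.25,0)"
```

```text
turn [-0.001  0.     0.314]
shift [ 471.7 -530.6  -18.7] dist 710.0 t 0.15 pos [ 185.1 -570.3  230.4] rpy [-179.9   -0.    18. ] F [-0.3 -0.4  0.4] gap 85.3
turn [-0.001  0.     0.314]
shift [ 471.7 -530.7  -18.7] dist 710.0 t 0.2 pos [ 185.1 -570.4  230.6] rpy [-179.9   -0.    18. ] F [0.5 0.2 0.4] gap 85.6
```

View pics/wA.png

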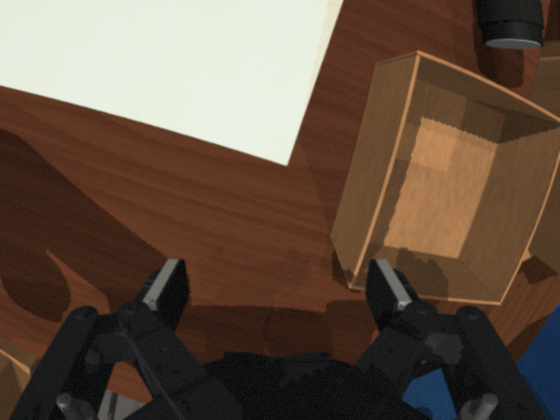

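send_rows(
  steps=[
    {"gripper":85,"tx":35,"ty":-22,"tz":-2,"wx":0,"wy":0,"wz":0},
    {"gripper":85,"tx":35,"ty":-22,"tz":-2,"wx":0,"wy":0,"wz":0},
    {"gripper":85,"tx":35,"ty":-22,"tz":-2,"wx":0,"wy":0,"wz":0},
    {"gripper":85,"tx":35,"ty":-22,"tz":-2,"wx":0,"wy":0,"wz":0},
    {"gripper":85,"tx":35,"ty":-22,"tz":-2,"wx":0,"wy":0,"wz":0},
    {"gripper":85,"tx":35,"ty":-22,"tz":-2,"wx":0,"wy":0,"wz":0},
    {"gripper":85,"tx":35,"ty":-22,"tz":-2,"wx":0,"wy":0,"wz":0.08},
    {"gripper":85,"tx":35,"ty":-22,"tz":-2,"wx":0,"wy":0,"wz":0.08},
    {"gripper":85,"tx":35,"ty":-22,"tz":-2,"wx":0,"wy":0,"wz":0.08},
    {"gripper":85,"tx":35,"ty":-22,"tz":-2,"wx":0,"wy":0,"wz":0.08},
  ],
)

```text
time_s: 1.2
eef_pos: [0.4651, -0.2659, 0.2515]
orientation: [180.0, -0.0, -0.5]
ft_force: [0.5, -0.4, -0.5]
finger_gap: 0.0847
```

```bash
python3 -c "
from h import *
to(.47,.08,.25,0)
snap('wrist','wB')
to(.47,.08,.25,0)"
```

```text
turn [ 0.    -0.    -0.009]
shift [   1.7 -346.     1.4] dist 346.0 t 1.2 pos [ 465.1 -265.9  251.5] rpy [180.   -0.   -0.5] F [ 0.5 -0.4 -0.5] gap 84.7
turn [-0.002 -0.003 -0.013]
shift [  -3.6 -342.2    2.4] dist 342.0 t 1.25 pos [ 469.3 -262.2  251.7] rpy [-179.9   -0.2   -0.7] F [ 0.1  5.9 -1.1] gap 85.0
```

View pics/wB.png

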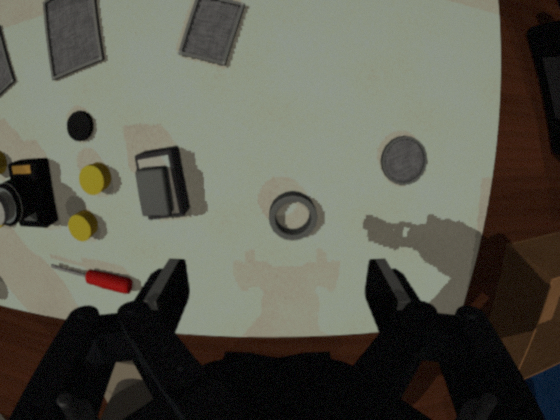

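send_rows(
  steps=[
    {"gripper":85,"tx":-3,"ty":-40,"tz":0,"wx":0,"wy":0,"wz":0},
    {"gripper":85,"tx":-3,"ty":-40,"tz":0,"wx":0,"wy":0,"wz":0},
    {"gripper":85,"tx":-3,"ty":-40,"tz":0,"wx":0,"wy":0,"wz":0},
    {"gripper":85,"tx":-3,"ty":-40,"tz":0,"wx":0,"wy":0,"wz":0},
    {"gripper":85,"tx":-3,"ty":-40,"tz":0,"wx":0,"wy":0,"wz":0},
    {"gripper":85,"tx":-3,"ty":-40,"tz":0,"wx":0,"wy":0,"wz":0},
    {"gripper":85,"tx":-3,"ty":-40,"tz":0,"wx":0,"wy":0,"wz":0},
    {"gripper":85,"tx":-3,"ty":-40,"tz":0,"wx":0,"wy":0,"wz":0},
    {"gripper":85,"tx":0,"ty":0,"tz":0,"wx":0,"wy":0,"wz":0},
    {"gripper":85,"tx":0,"ty":0,"tz":0,"wx":0,"wy":0,"wz":0},
  ],
)

```text
time_s: 2.25
eef_pos: [0.442, 0.0533, 0.2512]
orientation: [180.0, 0.0, -0.2]
ft_force: [0.3, -0.4, 0.4]
finger_gap: 0.0851
```

```bash
python3 -c "
from h import *
to(.43,.1,.25,0)
snap('wrist','wC')
to(.43,.1,.25,0)"
```

```text
turn [ 0.     0.    -0.003]
shift [-12.1 -46.7   1.2] dist 48.0 t 2.25 pos [442.   53.3 251.2] rpy [180.    0.   -0.2] F [ 0.3 -0.4  0.4] gap 85.1
turn [ 0.001  0.    -0.005]
shift [-12.4 -47.5   1.2] dist 49.0 t 2.3 pos [442.1  52.5 251.2] rpy [180.    0.   -0.3] F [1.1 0.5 0.1] gap 85.3
```

View pics/wC.png

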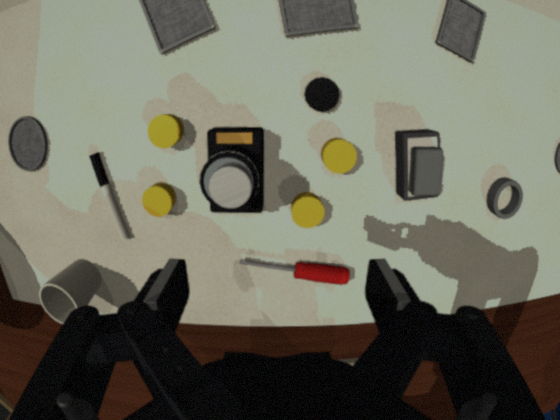

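```bash
cat > meas.py <<'E'
from h import *
S=4
def contour(fn,u,v,r,lo,hi,hsvlo=None,hsvhi=None,hull=True,save=None,k=5):
    z=load(fn);p=z['p']; H,W=p.shape[:2]
    u0,v0=max(u-r,0),max(v-r,0); im=cv2.resize(p[v0:v+r,u0:u+r],None,fx=S,fy=S,interpolation=cv2.INTER_CUBIC); im=cv2.GaussianBlur(im,(7,7),0)
    if hsvlo is not None: m=cv2.inRange(cv2.cvtColor(im,cv2.COLOR_RGB2HSV),hsvlo,hsvhi)
    else: m=cv2.inRange(cv2.cvtColor(im,cv2.COLOR_RGB2GRAY),lo,hi)
    m=cv2.morphologyEx(m,cv2.MORPH_OPEN,np.ones((k,k)))
    cs,_=cv2.findContours(m,cv2.RETR_EXTERNAL,cv2.CHAIN_APPROX_NONE)
    q=((u-u0)*S,(v-v0)*S)
    c=max(cs,key=lambda c:(cv2.pointPolygonTest(c,q,False)>=0,cv2.contourArea(c)))
    if save: cv2.drawContours(im,[c],-1,(255,0,0),1); cv2.imwrite('pics/'+save+'.png',im[:,:,::-1])
    if hull: c=cv2.convexHull(c)
    return (c[:,0,:]+.5)/S-.5+np.array([u0,v0])
def cast(fn,c,h):
    z=load(fn); return np.array([ray(z['K'],z['R'],z['t'],a,b,h,fn[0]=='w') for a,b in c])[:,:2]*1000
def rect(name,W):
    (cx,cy),(a,b),ang=cv2.minAreaRect(W.astype(np.float32))
    if a<b: a,b,ang=b,a,ang+90
    print(name,'c',round(cx,1),round(cy,1),'size',round(a,1),round(b,1),'ang',round((ang+90)%180-90,1))
def circ(name,W):
    (cx,cy),(a,b),ang=cv2.fitEllipse(W.astype(np.float32)); print(name,'c',round(cx,1),round(cy,1),'d',round(a,1),round(b,1))
def quad(name,W):
    """rect with side lines fitted: points nearest each side of minAreaRect, excluding ends"""
    (cx,cy),(a,b),ang=cv2.minAreaRect(W.astype(np.float32))
    if a<b: a,b,ang=b,a,ang+90
    for it in range(3):
        t=np.radians(ang); ex=np.array([np.cos(t),np.sin(t)]); ey=np.array([-ex[1],ex[0]]); Q=np.c_[(W-[cx,cy])@ex,(W-[cx,cy])@ey]
        L=[];angs=[]
        for ax,ln,o in [(0,a,b),(1,b,a)]:
            for s in (1,-1):
                m=(np.abs(Q[:,1-ax]*s-o/2)<6)&(np.abs(Q[:,ax])<ln*.35)
                P=Q[m].astype(np.float32); vx,vy,x0,y0=cv2.fitLine(P,cv2.DIST_HUBER,0,.01,.01).ravel()
                dd=np.array([vx,vy])*np.sign([vx,vy][ax]); 
                angs.append((np.degrees(np.arctan2(dd[1],dd[0]))-90*ax, m.sum())); L.append(np.median(P[:,1-ax]))
        da=np.average([x[0] for x in angs],weights=[x[1] for x in angs])
        my=(L[0]+L[1])/2; mx=(L[2]+L[3])/2; c2=np.array([cx,cy])+ex*mx+ey*my; cx,cy=c2; a=L[2]-L[3]; b=L[0]-L[1]; ang+=da
    print(name,'c',round(cx,1),round(cy,1),'size',round(a,1),round(b,1),'ang',round((ang+90)%180-90,1),'edges',np.round([x[0] for x in angs],1))
E
python3 - <<'E'
from meas import *
z=load('wC');g=cv2.cvtColor(z['p'],cv2.COLOR_RGB2GRAY)
for u,v in [(232,183),(210,170),(258,200),(428,172),(405,150),(400,170),(215,65),(318,15),(460,30)]: print(u,v,g[v-1:v+2,u-1:u+2].mean().round(0),end='; ')
print(g[183,195:270]); print(g[172,390:450])
ims=z['p'][110:230,190:280]; cv2.imwrite('pics/c3.png',cv2.resize(ims,None,fx=6,fy=5,interpolation=cv2.INTER_CUBIC)[:,:,::-1])
E
```

```text
232 183 145.0; 210 170 105.0; 258 200 5.0; 428 172 85.0; 405 150 53.0; 400 170 29.0; 215 65 163.0; 318 15 82.0; 460 30 87.0; [164 164 164 153 111  59  28  23  46  91 104 108 109 114 126 140 146 144
 148 146 144 146 145 145 147 146 146 146 148 143 146 147 149 149 147 145
 146 145 144 146 146 144 144 145 145 144 145 144 145 146 144 146 144 142
 132 101  70  53  32  19   8  15  20  33  24   5   3  19  45  85 103 105
 103 104 104]
[156 156 158 158 146 112  58  31  29  32  28  29  23  40  44  50  54  76
 113 103  67  41  29  40  45  62  74  83  86  83  84  86  88  86  84  84
  84  86  85  86  84  85  87  86  84  86  86  85  84  84  83  81 106 143
 159 162 166 165 166 166]
```

View pics/c3.png

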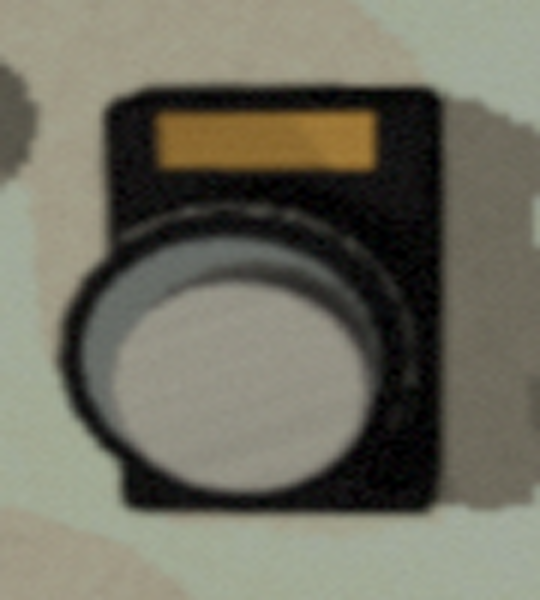

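Run:
```python
from meas import *
circ('tin',cast('wC',contour('wC',232,183,35,125,160,k=25,save='m1'),.106))
z=load('wC')
# battery corners top face (crop /6,/5 +190,110): far-left, far-right, near-right, near-left
cc=np.array([(108,92),(438,90),(436,508),(128,508)])/[6,5]+[190,110]
P=cast('wC',cc,.034); print(P.round(1)); print('bat c by diag',(P[1]+P[3])/2)
rect('bat',P)
for n,u,v in [('y1',165,131),('y2',159,200),('y3',339,156),('y4',308,211)]:
    circ(n,cast('wC',contour('wC',u,v,25,0,0,(20,120,80),(40,255,255)),.024))
rect('case',cast('wC',contour('wC',430,172,24,70,100,hull=True,k=9,save='m2'),.056))
for n,u,v,r in [('tl',178,20,50),('tc',461,27,40),('tlens',29,143,32)]:
    c=contour('wC',u,v,r,0,118,hull=False,save='m_'+n)
    (circ if n=='tlens' else rect)(n,cast('wC',c,.008))
circ('ttin',cast('wB',contour('wB',404,160,35,0,118,save='m_tt'),.008))
z=load('wC');ims=z['p'][115:215,380:460]; cv2.imwrite('pics/c4.png',cv2.resize(ims,None,fx=6,fy=6,interpolation=cv2.INTER_CUBIC)[:,:,::-1])
a=[cv2.resize(cv2.imread(f'pics/{n}.png'),(260,260)) for n in ['m1','m2','m_tl','m_tc','m_tlens','m_tt']]
cv2.imwrite('pics/mm.png',np.vstack([np.hstack(a[:3]),np.hstack(a[3:])]))
```

```text
tin c 441.1 97.5 d 38.4 38.8
[[489.3 130. ]
 [488.4  68.4]
 [390.8  70. ]
 [390.7 131.4]]
bat c by diag [439.56158979  99.87715393]
bat c 439.6 99.9 size 98.7 61.6 ang -0.8
y1 c 487.6 186.5 d 40.5 41.5
y2 c 401.8 203.3 d 40.7 44.0
y3 c 456.2 -19.0 d 39.8 44.1
y4 c 388.1 16.2 d 40.4 44.4
case c 445.0 -121.1 size 53.5 36.6 ang 2.6
tl c 631.7 171.6 size 86.3 77.3 ang 21.7
tc c 632.2 -186.0 size 84.6 64.3 ang -17.8
tlens c 485.0 422.7 d 84.8 92.5
ttin c 471.4 -427.3 d 64.7 67.6
```

View pics/mm.png

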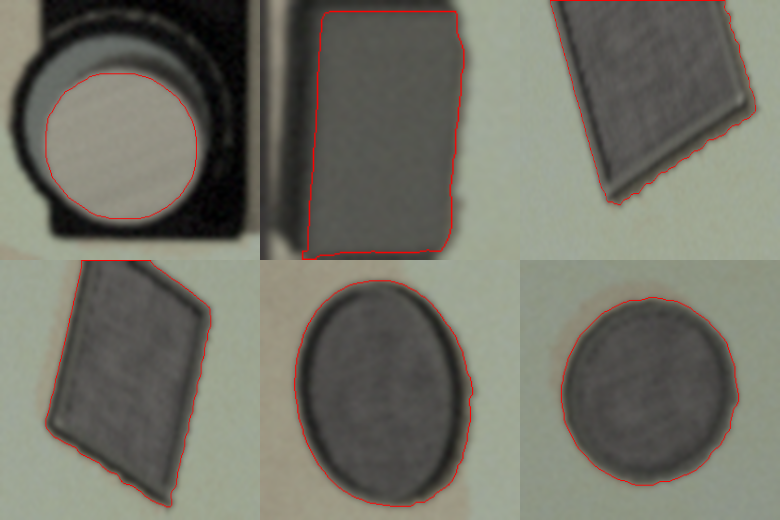

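View pics/c4.png

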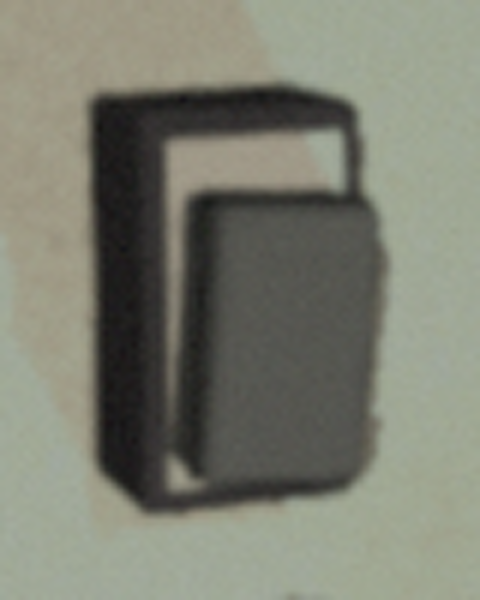

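send_rows(
  steps=[
    {"gripper":75,"tx":-0.5,"ty":-15,"tz":10,"wx":0,"wy":0,"wz":0},
    {"gripper":75,"tx":-0.5,"ty":-15,"tz":25,"wx":0,"wy":0,"wz":0},
    {"gripper":75,"tx":0,"ty":-15,"tz":35,"wx":0,"wy":0,"wz":0},
    {"gripper":75,"tx":0,"ty":0,"tz":35,"wx":0,"wy":0,"wz":0},
    {"gripper":75,"tx":0,"ty":0,"tz":25,"wx":0,"wy":0,"wz":0},
    {"gripper":75,"tx":0,"ty":0,"tz":14,"wx":0,"wy":0,"wz":0},
    {"gripper":75,"tx":0,"ty":0,"tz":0,"wx":0,"wy":0,"wz":0},
    {"gripper":75,"tx":0,"ty":0,"tz":0,"wx":0,"wy":0,"wz":0},
  ],
)

```text
time_s: 3.1
eef_pos: [0.4422, 0.097, 0.1083]
orientation: [-180.0, -0.1, -0.4]
ft_force: [0.7, 0.1, 1.3]
finger_gap: 0.0748
```

```bash
python3 -c "
from h import *
to(.441,.0975,.087,0)
snap('wrist','wD')
"
```

```text
turn [-0.    -0.001 -0.007]
shift [-1.2 -0.5 21.3] dist 21.0 t 3.1 pos [442.2  97.  108.3] rpy [-1.8e+02 -1.0e-01 -4.0e-01] F [0.7 0.1 1.3] gap 74.8
```

View pics/wD.png

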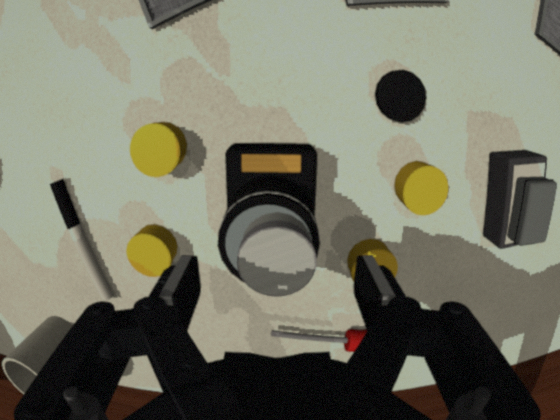

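send_rows(
  steps=[
    {"gripper":75,"tx":-1,"ty":0,"tz":10,"wx":0,"wy":0,"wz":0},
    {"gripper":75,"tx":0,"ty":0,"tz":9,"wx":0,"wy":0,"wz":0},
    {"gripper":75,"tx":0,"ty":0,"tz":2,"wx":0,"wy":0,"wz":0},
    {"gripper":55,"tx":0,"ty":0,"tz":0,"wx":0,"wy":0,"wz":0},
    {"gripper":46,"tx":0,"ty":0,"tz":0,"wx":0,"wy":0,"wz":0},
    {"gripper":42,"tx":0,"ty":0,"tz":0,"wx":0,"wy":0,"wz":0},
    {"gripper":38,"tx":0,"ty":0,"tz":0,"wx":0,"wy":0,"wz":0},
    {"gripper":30,"tx":0,"ty":0,"tz":0,"wx":0,"wy":0,"wz":0},
    {"gripper":30,"tx":0,"ty":0,"tz":0,"wx":0,"wy":0,"wz":0},
  ],
)

```text
time_s: 4.05
eef_pos: [0.441, 0.0978, 0.087]
orientation: [-180.0, -0.1, -0.4]
ft_force: [-1.6, -0.1, 5.0]
finger_gap: 0.0377
```

send_rows(
  steps=[
    {"gripper":30,"tx":0,"ty":0,"tz":0,"wx":0,"wy":0,"wz":0},
    {"gripper":30,"tx":0,"ty":0,"tz":-4,"wx":0,"wy":0,"wz":0},
    {"gripper":30,"tx":0,"ty":0,"tz":-8,"wx":0,"wy":0,"wz":0},
    {"gripper":30,"tx":0,"ty":0,"tz":-8,"wx":0,"wy":0,"wz":0},
    {"gripper":30,"tx":0,"ty":0,"tz":0,"wx":0,"wy":0,"wz":0},
  ],
)

```text
time_s: 4.55
eef_pos: [0.4415, 0.0978, 0.108]
orientation: [-180.0, -0.1, -0.4]
ft_force: [0.3, -0.2, -0.9]
finger_gap: 0.0381
```

```bash
python3 -c "
from h import *
to(.441,.0975,.2,0)
snap('wrist','wE')
"
```

```text
turn [-0.    -0.003 -0.006]
shift [ -0.3   0.3 -92. ] dist 92.0 t 4.55 pos [441.5  97.8 108. ] rpy [-1.8e+02 -1.0e-01 -4.0e-01] F [ 0.3 -0.2 -0.9] gap 38.1
```

View pics/wE.png

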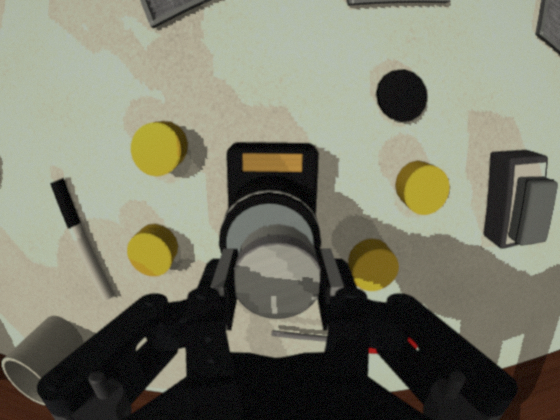

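Run:
```python
from meas import *
circ('tin held',cast('wE',contour('wE',278,285,50,100,150,k=25,save='m1'),.127))
to(.47,-.427,.2)
```

```text
tin held c 452.5 89.5 d 13.1 26.8
shift [ 32.3 524.5 -92.8] dist 534.0 t 4.6 pos [441.2  97.7 107.3] rpy [-1.8e+02 -1.0e-01 -4.0e-01] F [ 0.1 -0.5 -1.7] gap 38.0
```

View pics/m1.png

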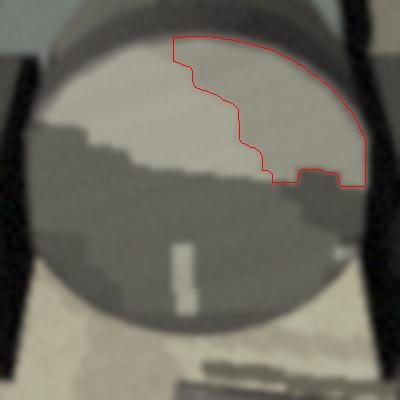

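send_rows(
  steps=[
    {"gripper":30,"tx":0,"ty":0,"tz":-25,"wx":0,"wy":0,"wz":0},
    {"gripper":30,"tx":0,"ty":15,"tz":-25,"wx":0,"wy":0,"wz":0},
    {"gripper":30,"tx":2,"ty":30,"tz":-15,"wx":0,"wy":0,"wz":0},
    {"gripper":30,"tx":2,"ty":40,"tz":0,"wx":0,"wy":0,"wz":0},
    {"gripper":30,"tx":2,"ty":40,"tz":0,"wx":0,"wy":0,"wz":0},
    {"gripper":30,"tx":2,"ty":40,"tz":0,"wx":0,"wy":0,"wz":0},
    {"gripper":30,"tx":2,"ty":40,"tz":0,"wx":0,"wy":0,"wz":0},
    {"gripper":30,"tx":2,"ty":40,"tz":0,"wx":0,"wy":0,"wz":0},
    {"gripper":30,"tx":2,"ty":40,"tz":0,"wx":0,"wy":0,"wz":0},
    {"gripper":30,"tx":2,"ty":40,"tz":0,"wx":0,"wy":0,"wz":0},
  ],
)

```text
time_s: 5.6
eef_pos: [0.4541, -0.2291, 0.1711]
orientation: [-180.0, 0.0, -0.4]
ft_force: [0.7, 0.6, -1.2]
finger_gap: 0.0377
```

Run:
```python
from meas import *
to(.47,-.427,.1,0)
```

```text
turn [-0.     0.    -0.006]
shift [ 17.2 197.8  71. ] dist 211.0 t 5.6 pos [ 454.1 -229.1  171.1] rpy [-180.     0.    -0.4] F [ 0.7  0.6 -1.2] gap 37.7
```

send_rows(
  steps=[
    {"gripper":30,"tx":2,"ty":40,"tz":0,"wx":0,"wy":0,"wz":0},
    {"gripper":30,"tx":3,"ty":40,"tz":10,"wx":0,"wy":0,"wz":0},
    {"gripper":30,"tx":3,"ty":40,"tz":20,"wx":0,"wy":0,"wz":0},
    {"gripper":30,"tx":2,"ty":30,"tz":20,"wx":0,"wy":0,"wz":0},
    {"gripper":30,"tx":0,"ty":9,"tz":20,"wx":0,"wy":0,"wz":0},
    {"gripper":30,"tx":0,"ty":0,"tz":10,"wx":0,"wy":0,"wz":0},
    {"gripper":30,"tx":0,"ty":0,"tz":0,"wx":0,"wy":0,"wz":0},
    {"gripper":30,"tx":0,"ty":0,"tz":0,"wx":0,"wy":0,"wz":0},
  ],
)

```text
time_s: 6.4
eef_pos: [0.4637, -0.3856, 0.0916]
orientation: [-180.0, 0.0, -0.3]
ft_force: [-0.4, -0.1, -0.7]
finger_gap: 0.038
```

Run:
```python
from meas import *
print('tin held',cast('wE',[(276.6,281)],.127))
to(.47,-.427,.05,0)
snap('wrist','wF')
```

```text
tin held [[443.7145678   97.80009239]]
turn [-0.     0.    -0.005]
shift [ 6.6 41.4 41.6] dist 59.0 t 6.4 pos [ 463.7 -385.6   91.6] rpy [-180.     0.    -0.3] F [-0.4 -0.1 -0.7] gap 38.0
```

View pics/wF.png

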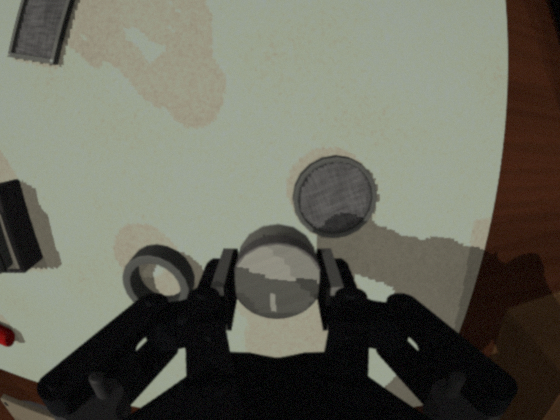

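Run:
```python
from meas import *
circ('ttin',cast('wF',contour('wF',335,193,50,0,118,save='m_tt'),.008))
c=contour('wF',335,193,50,0,118); print(c.min(0),c.max(0))
```

```text
ttin c 462.8 -434.5 d 66.5 89.2
[291.875 154.375] [384.375 242.375]
```

View pics/m_tt.png

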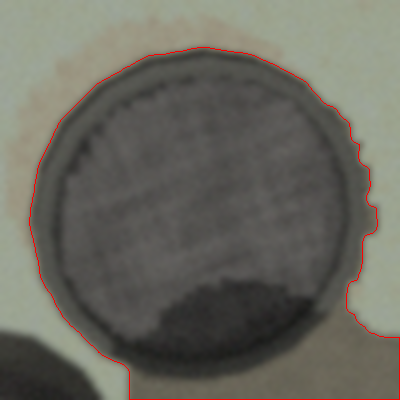

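Run:
```python
from meas import *
P=cast('wF',[(334.2,196),(293,196),(375.5,196),(334.2,154.7),(334.2,237.2)],.008); print(P.round(1), 'ctr2',((P[1]+P[2])/2).round(1),((P[3]+P[4])/2).round(1))
to(.4675,-.427,.05,0)
```

```text
[[ 473.1 -427.8]
 [ 473.2 -397.4]
 [ 473.1 -459.6]
 [ 503.9 -426.5]
 [ 440.  -429.7]] ctr2 [ 473.2 -428.5] [ 471.9 -428.1]
turn [ 0.001 -0.001 -0.005]
shift [ 3.5 41.  42.5] dist 59.0 t 6.45 pos [ 464.1 -386.    92.5] rpy [ 1.8e+02 -1.0e-01 -3.0e-01] F [ 0.1 -0.6 -1.2] gap 37.5
```

send_rows(
  steps=[
    {"gripper":30,"tx":3,"ty":21,"tz":0,"wx":0,"wy":0,"wz":0},
    {"gripper":30,"tx":3,"ty":21,"tz":5,"wx":0,"wy":0,"wz":0},
    {"gripper":30,"tx":0,"ty":0,"tz":20,"wx":0,"wy":0,"wz":0},
    {"gripper":30,"tx":0,"ty":0,"tz":20,"wx":0,"wy":0,"wz":0},
    {"gripper":30,"tx":0,"ty":0,"tz":20,"wx":0,"wy":0,"wz":0},
    {"gripper":30,"tx":0,"ty":0,"tz":10,"wx":0,"wy":0,"wz":0},
    {"gripper":30,"tx":0,"ty":0,"tz":2,"wx":0,"wy":0,"wz":0},
    {"gripper":30,"tx":0,"ty":0,"tz":0,"wx":0,"wy":0,"wz":0},
  ],
)

```text
time_s: 7.25
eef_pos: [0.4698, -0.4286, 0.0153]
orientation: [180.0, -0.0, -0.3]
ft_force: [1.6, -0.1, -0.5]
finger_gap: 0.0375
```

Run:
```python
from meas import *
to(.4697,-.428,.009,0)
snap('wrist','wG')
```

```text
turn [ 0.001 -0.001 -0.006]
shift [-0.1 -0.6  6.3] dist 6.0 t 7.25 pos [ 469.8 -428.6   15.3] rpy [180.   -0.   -0.3] F [ 1.6 -0.1 -0.5] gap 37.5
```

View pics/wG.png

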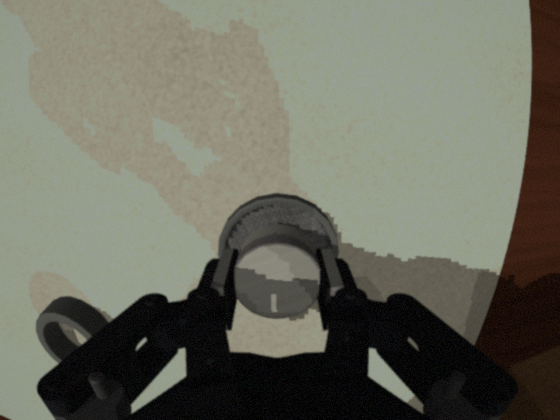

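send_rows(
  steps=[
    {"gripper":30,"tx":0,"ty":-0.5,"tz":2,"wx":0,"wy":0,"wz":0},
    {"gripper":30,"tx":0,"ty":0,"tz":2,"wx":0,"wy":0,"wz":0},
    {"gripper":30,"tx":0,"ty":0,"tz":1,"wx":0,"wy":0,"wz":0},
    {"gripper":30,"tx":0,"ty":0,"tz":0.5,"wx":0,"wy":0,"wz":0},
    {"gripper":30,"tx":0,"ty":0,"tz":0,"wx":0,"wy":0,"wz":0},
    {"gripper":30,"tx":0,"ty":0,"tz":0,"wx":0,"wy":0,"wz":0},
  ],
)

```text
time_s: 7.9
eef_pos: [0.4692, -0.4281, 0.0091]
orientation: [180.0, -0.0, -0.4]
ft_force: [-0.9, 1.0, 3.7]
finger_gap: 0.0377
```

send_rows(
  steps=[
    {"gripper":30,"tx":0,"ty":0,"tz":0.4,"wx":0,"wy":0,"wz":0},
    {"gripper":30,"tx":0,"ty":0,"tz":0,"wx":0,"wy":0,"wz":0},
    {"gripper":30,"tx":0,"ty":0,"tz":0,"wx":0,"wy":0,"wz":0},
  ],
)

```text
time_s: 8.2
eef_pos: [0.4692, -0.4281, 0.0091]
orientation: [180.0, 0.0, -0.4]
ft_force: [-3.7, 2.6, 8.0]
finger_gap: 0.0378
```

Contact is clear (8 N). Release and rise.

send_rows(
  steps=[
    {"gripper":39,"tx":0,"ty":0,"tz":0,"wx":0,"wy":0,"wz":0},
    {"gripper":44,"tx":0,"ty":0,"tz":0,"wx":0,"wy":0,"wz":0},
    {"gripper":50,"tx":0,"ty":0,"tz":0,"wx":0,"wy":0,"wz":0},
    {"gripper":54,"tx":0,"ty":0,"tz":0,"wx":0,"wy":0,"wz":0},
    {"gripper":56,"tx":0,"ty":0,"tz":-10,"wx":0,"wy":0,"wz":0},
    {"gripper":60,"tx":0,"ty":0,"tz":-25,"wx":0,"wy":0,"wz":0},
    {"gripper":85,"tx":0,"ty":0,"tz":-40,"wx":0,"wy":0,"wz":0},
    {"gripper":85,"tx":-2,"ty":-20,"tz":-40,"wx":0,"wy":0,"wz":0},
    {"gripper":85,"tx":0,"ty":0,"tz":0,"wx":0,"wy":0,"wz":0},
  ],
)

```text
time_s: 9.1
eef_pos: [0.4706, -0.4097, 0.1319]
orientation: [179.6, -0.5, -0.3]
ft_force: [1.4, -1.4, 0.6]
finger_gap: 0.0851
```

Run:
```python
from meas import *
snap('wrist','wH')
to(.442,.099,.15,0)
```

```text
turn [ 0.006 -0.006 -0.005]
shift [ -30.2 -508.1  -24.3] dist 510.0 t 9.15 pos [ 469.5 -409.4  128.8] rpy [179.7  -0.3  -0.3] F [ 0.5 -0.4 -0.2] gap 84.7
```

View pics/wH.png

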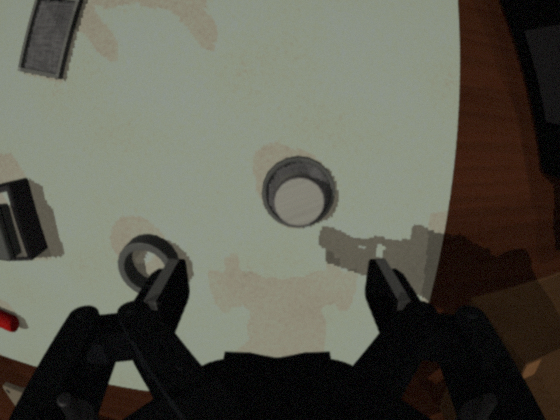

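send_rows(
  steps=[
    {"gripper":85,"tx":-4,"ty":-28,"tz":-15,"wx":0,"wy":0,"wz":0},
    {"gripper":85,"tx":-4,"ty":-28,"tz":-15,"wx":0,"wy":0,"wz":0},
    {"gripper":85,"tx":-4,"ty":-30,"tz":0,"wx":0,"wy":0,"wz":0},
    {"gripper":85,"tx":-4,"ty":-30,"tz":0,"wx":0,"wy":0,"wz":0},
    {"gripper":85,"tx":-4,"ty":-30,"tz":0,"wx":0,"wy":0,"wz":0},
    {"gripper":85,"tx":-4,"ty":-30,"tz":0,"wx":0,"wy":0,"wz":0},
    {"gripper":85,"tx":-4,"ty":-30,"tz":0,"wx":0,"wy":0,"wz":0},
    {"gripper":85,"tx":-4,"ty":-30,"tz":0,"wx":0,"wy":0,"wz":0},
    {"gripper":85,"tx":-4,"ty":-30,"tz":0,"wx":0,"wy":0,"wz":0},
    {"gripper":85,"tx":-4,"ty":-25,"tz":0,"wx":0,"wy":0,"wz":0},
  ],
)

```text
time_s: 10.15
eef_pos: [0.4283, -0.1153, 0.1527]
orientation: [-180.0, 0.1, -0.3]
ft_force: [0.1, -0.1, 0.7]
finger_gap: 0.0847
```

send_rows(
  steps=[
    {"gripper":85,"tx":0,"ty":0,"tz":0,"wx":0,"wy":0,"wz":0},
    {"gripper":85,"tx":0,"ty":0,"tz":0,"wx":0,"wy":0,"wz":0},
  ],
)

```text
time_s: 10.35
eef_pos: [0.4289, -0.1165, 0.1531]
orientation: [180.0, 0.0, -0.3]
ft_force: [0.4, -1.2, 0.9]
finger_gap: 0.0851
```

Run:
```python
from meas import *
snap('wrist','wI')
to(.445,-.12,.15,0)
circ('tin placed',cast('wH',contour('wH',300,200,45,110,150,k=21,save='m1'),.028))
```

```text
turn [ 0.     0.    -0.006]
shift [16.   2.8  3.2] dist 17.0 t 10.4 pos [ 429.  -117.1  153.2] rpy [180.    0.   -0.3] F [ 0.3  0.3 -0.1] gap 85.0
tin placed c 469.8 -427.9 d 38.6 38.8
```

View pics/wI.png

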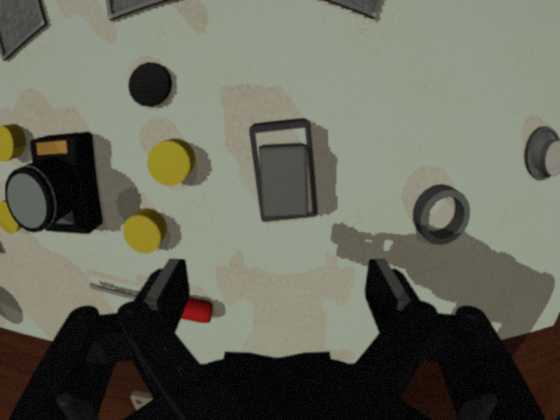

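Run:
```python
from meas import *
z=load('wI');u0,v0=240,110
ims=z['p'][v0:v0+120,u0:u0+90]; cv2.imwrite('pics/c5.png',cv2.resize(ims,None,fx=6,fy=5,interpolation=cv2.INTER_CUBIC)[:,:,::-1])
c=contour('wI',287,180,42,66,110,k=13,save='m2',hull=True); rect('case',cast('wI',c,.056)); print(c.min(0),c.max(0))
```

```text
case c 445.3 -120.4 size 53.0 35.0 ang 2.4
[257.125 147.125] [305.125 215.375]
```

View pics/c5.png

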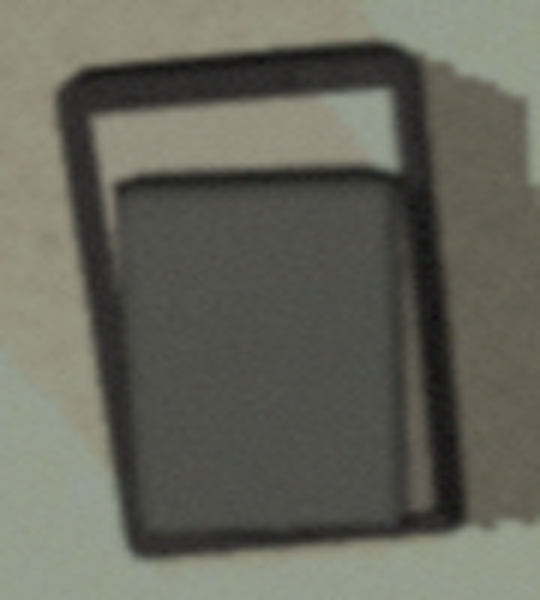

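View pics/m2.png

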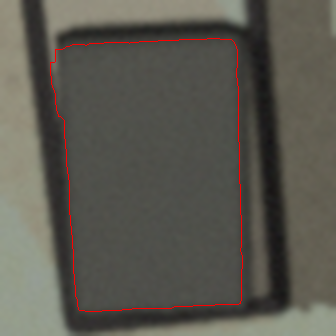

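Run:
```python
from meas import *
f=lambda L: np.array(L)/[6,5]+[240,110]
P=cast('wI',f([(118,185),(403,188),(405,525),(140,528)]),.056); print(P.round(1)); rect('case',P)
P=cast('wI',f([(92,115),(392,88),(432,512)]),.034); print(P.round(1),'lamp c',((P[0]+P[2])/2).round(1), 'lens',np.linalg.norm(P[0]-P[1]),np.linalg.norm(P[2]-P[1]), 'ang',np.degrees(np.arctan2(*(P[1]-P[2])[::-1])), np.degrees(np.arctan2(*(P[0]-P[1])[::-1]))-90)
```

```text
[[ 472.4 -104. ]
 [ 471.9 -139.3]
 [ 418.5 -140.7]
 [ 418.2 -106. ]]
case c 445.4 -122.4 size 54.8 35.2 ang 1.6
[[ 480.5  -99.5]
 [ 484.8 -139.6]
 [ 412.6 -146.7]] lamp c [ 446.5 -123.1] lens 40.33026169410694 72.56843463656571 ang 5.625373777837222 6.140640232391661
```

send_rows(
  steps=[
    {"gripper":60,"tx":8,"ty":2.5,"tz":5,"wx":0,"wy":0,"wz":0},
    {"gripper":60,"tx":8.3,"ty":2.3,"tz":20,"wx":0,"wy":0,"wz":-0.04},
    {"gripper":60,"tx":0,"ty":0,"tz":25,"wx":0,"wy":0,"wz":0},
    {"gripper":60,"tx":0,"ty":0,"tz":25,"wx":0,"wy":0,"wz":0},
    {"gripper":60,"tx":0,"ty":0,"tz":12,"wx":0,"wy":0,"wz":0},
    {"gripper":60,"tx":0,"ty":0,"tz":5,"wx":0,"wy":0,"wz":0},
    {"gripper":60,"tx":0,"ty":0,"tz":0,"wx":0,"wy":0,"wz":0},
    {"gripper":60,"tx":0,"ty":0,"tz":0,"wx":0,"wy":0,"wz":0},
  ],
)

```text
time_s: 11.2
eef_pos: [0.4462, -0.1221, 0.0624]
orientation: [180.0, -0.1, 1.9]
ft_force: [0.0, -0.3, -0.3]
finger_gap: 0.0596
```

Run:
```python
from meas import *
to(.4453,-.122,.039,2)
snap('wrist','wJ')
```

```text
turn [ 0.001 -0.001 -0.001]
shift [-1.  -0.2 23.4] dist 23.0 t 11.2 pos [ 446.2 -122.1   62.4] rpy [ 1.8e+02 -1.0e-01  1.9e+00] F [ 0.  -0.3 -0.3] gap 59.6
```

View pics/wJ.png

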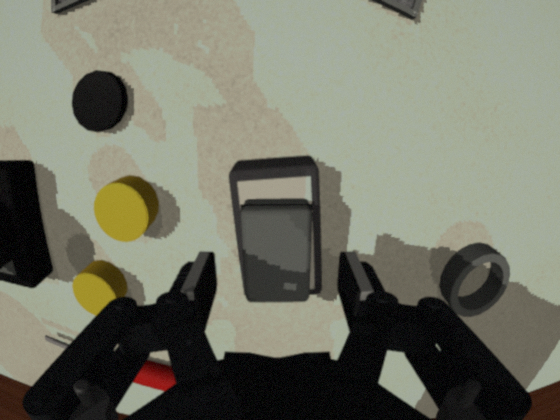

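Centred and aligned; lower and close.

send_rows(
  steps=[
    {"gripper":60,"tx":-0.5,"ty":0,"tz":10,"wx":0,"wy":0,"wz":0},
    {"gripper":60,"tx":0,"ty":0,"tz":10,"wx":0,"wy":0,"wz":0},
    {"gripper":60,"tx":0,"ty":0,"tz":3.4,"wx":0,"wy":0,"wz":0},
    {"gripper":60,"tx":0,"ty":0,"tz":0,"wx":0,"wy":0,"wz":0},
    {"gripper":45,"tx":0,"ty":0,"tz":0,"wx":0,"wy":0,"wz":0},
    {"gripper":40,"tx":0,"ty":0,"tz":0,"wx":0,"wy":0,"wz":0},
    {"gripper":36,"tx":0,"ty":0,"tz":0,"wx":0,"wy":0,"wz":0},
    {"gripper":28,"tx":0,"ty":0,"tz":0,"wx":0,"wy":0,"wz":0},
    {"gripper":28,"tx":0,"ty":0,"tz":0,"wx":0,"wy":0,"wz":0},
  ],
)

```text
time_s: 12.15
eef_pos: [0.4454, -0.1219, 0.0387]
orientation: [180.0, -0.1, 1.9]
ft_force: [-1.6, 0.1, 5.7]
finger_gap: 0.0348
```

send_rows(
  steps=[
    {"gripper":28,"tx":0,"ty":0,"tz":-4,"wx":0,"wy":0,"wz":0},
    {"gripper":28,"tx":0,"ty":0,"tz":-10,"wx":0,"wy":0,"wz":0},
    {"gripper":28,"tx":0,"ty":0,"tz":-20,"wx":0,"wy":0,"wz":0},
    {"gripper":28,"tx":0,"ty":0,"tz":-20,"wx":0,"wy":0,"wz":0},
    {"gripper":28,"tx":0,"ty":0,"tz":0,"wx":0,"wy":0,"wz":0},
  ],
)

```text
time_s: 12.65
eef_pos: [0.4471, -0.1225, 0.0955]
orientation: [179.9, -0.3, 1.9]
ft_force: [1.3, 0.3, 0.0]
finger_gap: 0.0346
```

Run:
```python
from meas import *
to(.58,-.16,.1,0)
snap('wrist','wK')
```

```text
turn [ 0.002 -0.005  0.034]
shift [131.6  42.   -3.8] dist 138.0 t 12.65 pos [ 447.1 -122.5   95.5] rpy [179.9  -0.3   1.9] F [1.3 0.3 0. ] gap 34.6
```

View pics/wK.png

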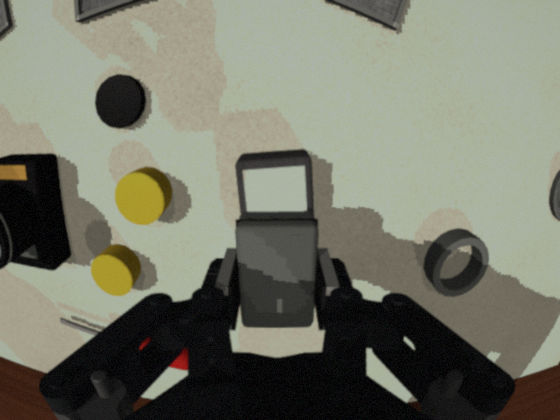

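send_rows(
  steps=[
    {"gripper":28,"tx":15,"ty":6,"tz":-12,"wx":0,"wy":0,"wz":0},
    {"gripper":28,"tx":25,"ty":10,"tz":-12,"wx":0,"wy":0,"wz":0},
    {"gripper":28,"tx":25,"ty":10,"tz":0,"wx":0,"wy":0,"wz":0},
    {"gripper":28,"tx":25,"ty":10,"tz":0,"wx":0,"wy":0,"wz":0},
    {"gripper":28,"tx":10,"ty":4,"tz":0,"wx":0,"wy":0,"wz":0.11},
    {"gripper":28,"tx":0,"ty":0,"tz":0,"wx":0,"wy":0,"wz":0.12},
    {"gripper":28,"tx":0,"ty":0,"tz":0,"wx":0,"wy":0,"wz":0.12},
    {"gripper":28,"tx":0,"ty":0,"tz":0,"wx":0,"wy":0,"wz":0},
    {"gripper":28,"tx":0,"ty":0,"tz":0,"wx":0,"wy":0,"wz":0},
  ],
)

```text
time_s: 13.6
eef_pos: [0.5456, -0.158, 0.1149]
orientation: [-180.0, 0.1, -17.9]
ft_force: [-0.2, -0.4, -1.3]
finger_gap: 0.0345
```

Run:
```python
from meas import *
to(.58,-.16,.1,-18)
snap('wrist','wL')
P=cast('wK',[(238,221),(318,219),(313,323),(242,326)],.1125); rect('case held',P)
```

```text
turn [-0.     0.002  0.002]
shift [33.4 -8.7 14.9] dist 38.0 t 13.6 pos [ 545.6 -158.   114.9] rpy [-1.80e+02  1.00e-01 -1.79e+01] F [-0.2 -0.4 -1.3] gap 34.5
case held c 449.5 -122.4 size 56.4 34.9 ang 2.7
```

View pics/wL.png

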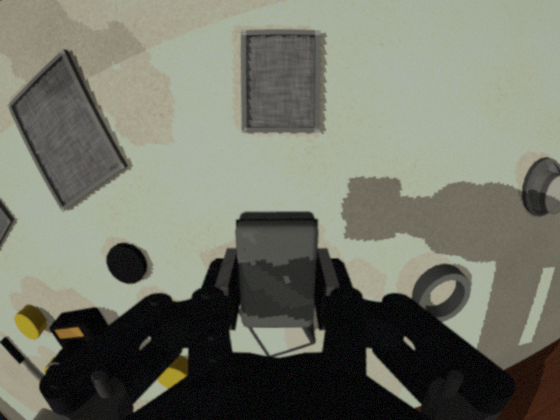

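Run:
```python
from meas import *
z=load('wL');u0,v0=230,20
ims=z['p'][v0:v0+120,u0:u0+110]; cv2.imwrite('pics/c6.png',cv2.resize(ims,None,fx=6,fy=5,interpolation=cv2.INTER_CUBIC)[:,:,::-1])
```

```text
(no output)
```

View pics/c6.png

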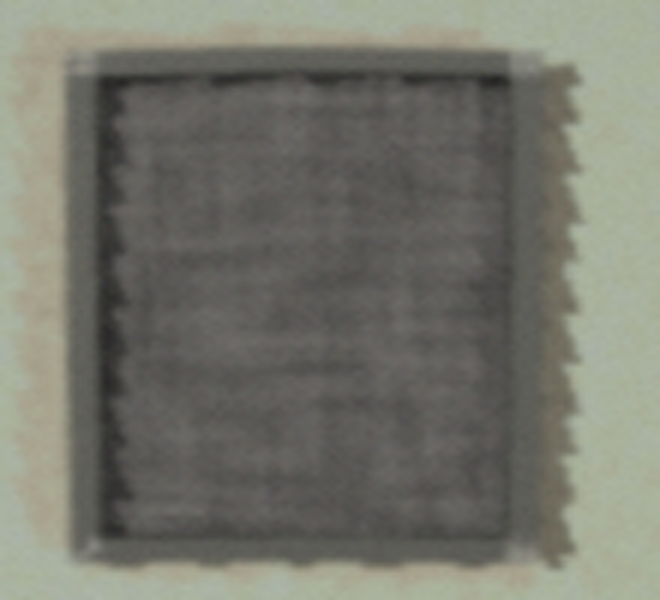

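Run:
```python
from meas import *
P=cast('wL',np.array([(68,52),(542,52),(536,558),(72,560)])/[6,5]+[230,20],.008); print(P.round(1)); rect('tc outer',P)
a=np.radians(-17.9); c=P.mean(0)-2.4*np.array([np.cos(a),np.sin(a)]); print('mean',P.mean(0),'tcp',c); to(c[0]/1000,c[1]/1000,.016,-18)
```

```text
[[ 679.8 -173.3]
 [ 661.9 -229.7]
 [ 587.  -205.6]
 [ 604.7 -149. ]]
tc outer c 633.3 -189.4 size 79.1 59.3 ang -17.8
mean [ 633.3390264  -189.39139214] tcp [ 631.05519983 -188.65373625]
turn [-0.     0.001  0.001]
shift [90.7  2.9 99.1] dist 134.0 t 13.65 pos [ 545.7 -158.   115.2] rpy [-1.80e+02  1.00e-01 -1.79e+01] F [-0.2  0.  -1.4] gap 34.6
```

send_rows(
  steps=[
    {"gripper":28,"tx":20,"ty":1,"tz":0,"wx":0,"wy":0,"wz":0},
    {"gripper":28,"tx":30,"ty":1,"tz":0,"wx":0,"wy":0,"wz":0},
    {"gripper":28,"tx":30,"ty":1,"tz":10,"wx":0,"wy":0,"wz":0},
    {"gripper":28,"tx":10.7,"ty":0,"tz":20,"wx":0,"wy":0,"wz":0},
    {"gripper":28,"tx":0,"ty":0,"tz":25,"wx":0,"wy":0,"wz":0},
    {"gripper":28,"tx":0,"ty":0,"tz":25,"wx":0,"wy":0,"wz":0},
    {"gripper":28,"tx":0,"ty":0,"tz":12,"wx":0,"wy":0,"wz":0},
    {"gripper":28,"tx":0,"ty":0,"tz":7,"wx":0,"wy":0,"wz":0},
    {"gripper":28,"tx":0,"ty":0,"tz":0,"wx":0,"wy":0,"wz":0},
    {"gripper":28,"tx":0,"ty":0,"tz":0,"wx":0,"wy":0,"wz":0},
  ],
)

```text
time_s: 14.65
eef_pos: [0.6323, -0.1896, 0.0183]
orientation: [180.0, -0.1, -18.1]
ft_force: [-0.1, -0.4, -0.5]
finger_gap: 0.0345
```

Run:
```python
from meas import *
to(.63105,-.18865,.0087,-18)
snap('wrist','wM')
```

```text
turn [ 0.    -0.002 -0.002]
shift [-1.5 -0.5  9.6] dist 10.0 t 14.65 pos [ 632.3 -189.6   18.3] rpy [ 1.80e+02 -1.00e-01 -1.81e+01] F [-0.1 -0.4 -0.5] gap 34.5
```

View pics/wM.png

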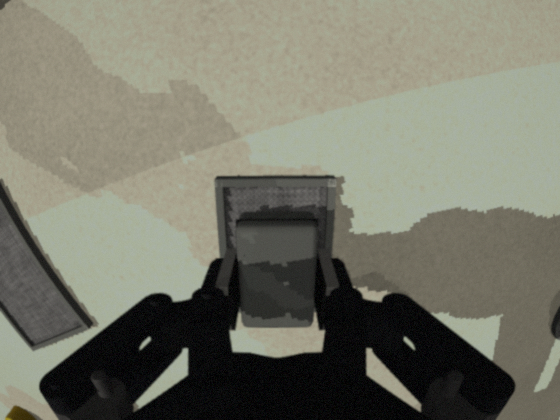

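Aligned with the tray. Lower to contact.

send_rows(
  steps=[
    {"gripper":28,"tx":-1,"ty":0,"tz":3,"wx":0,"wy":0,"wz":0},
    {"gripper":28,"tx":0,"ty":0,"tz":3,"wx":0,"wy":0,"wz":0},
    {"gripper":28,"tx":0,"ty":0,"tz":1.5,"wx":0,"wy":0,"wz":0},
    {"gripper":28,"tx":0,"ty":0,"tz":1,"wx":0,"wy":0,"wz":0},
    {"gripper":28,"tx":0,"ty":0,"tz":0.5,"wx":0,"wy":0,"wz":0},
    {"gripper":28,"tx":0,"ty":0,"tz":0,"wx":0,"wy":0,"wz":0},
    {"gripper":28,"tx":0,"ty":0,"tz":0,"wx":0,"wy":0,"wz":0},
  ],
)

```text
time_s: 15.4
eef_pos: [0.6305, -0.189, 0.0088]
orientation: [180.0, 0.0, -18.1]
ft_force: [-4.0, 1.6, 5.5]
finger_gap: 0.0349
```

send_rows(
  steps=[
    {"gripper":36,"tx":0,"ty":0,"tz":0,"wx":0,"wy":0,"wz":0},
    {"gripper":41,"tx":0,"ty":0,"tz":0,"wx":0,"wy":0,"wz":0},
    {"gripper":47,"tx":0,"ty":0,"tz":0,"wx":0,"wy":0,"wz":0},
    {"gripper":50,"tx":0,"ty":0,"tz":0,"wx":0,"wy":0,"wz":0},
    {"gripper":52,"tx":0,"ty":0,"tz":-10,"wx":0,"wy":0,"wz":0},
    {"gripper":55,"tx":0,"ty":0,"tz":-25,"wx":0,"wy":0,"wz":0},
    {"gripper":85,"tx":-10,"ty":0,"tz":-40,"wx":0,"wy":0,"wz":0},
    {"gripper":85,"tx":-30,"ty":0,"tz":-40,"wx":0,"wy":0,"wz":0},
    {"gripper":85,"tx":0,"ty":0,"tz":0,"wx":0,"wy":0,"wz":0},
    {"gripper":85,"tx":0,"ty":0,"tz":0,"wx":0,"wy":0,"wz":0},
  ],
)

```text
time_s: 16.4
eef_pos: [0.5935, -0.177, 0.126]
orientation: [180.0, -0.3, -18.1]
ft_force: [-0.3, 0.3, -0.7]
finger_gap: 0.0851
```

Run:
```python
from meas import *
snap('wrist','wN')
to(.43,.1,.17,0)
```

```text
turn [ 0.    -0.002 -0.316]
shift [-240.7 -212.3  -46.4] dist 324.0 t 16.45 pos [ 592.8 -176.7  124. ] rpy [ 1.80e+02 -1.00e-01 -1.81e+01] F [ 0.2 -0.8  0. ] gap 85.0
```

View pics/wN.png

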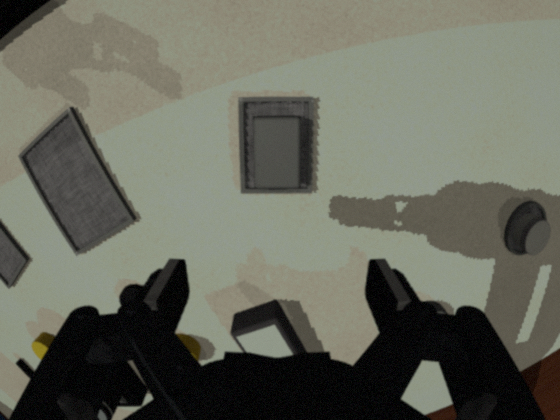

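send_rows(
  steps=[
    {"gripper":80,"tx":-26,"ty":-0.9,"tz":0,"wx":0,"wy":0,"wz":0},
    {"gripper":80,"tx":-26,"ty":-0.9,"tz":0,"wx":0,"wy":0,"wz":0},
    {"gripper":80,"tx":-26,"ty":-0.9,"tz":0,"wx":0,"wy":0,"wz":0},
    {"gripper":80,"tx":-26,"ty":-0.9,"tz":0,"wx":0,"wy":0,"wz":0},
    {"gripper":80,"tx":-26,"ty":-0.9,"tz":0,"wx":0,"wy":0,"wz":0},
    {"gripper":80,"tx":-26,"ty":-0.9,"tz":0,"wx":0,"wy":0,"wz":-0.14},
    {"gripper":80,"tx":0,"ty":0,"tz":0,"wx":0,"wy":0,"wz":-0.14},
    {"gripper":80,"tx":0,"ty":0,"tz":0,"wx":0,"wy":0,"wz":-0.14},
    {"gripper":80,"tx":0,"ty":0,"tz":0,"wx":0,"wy":0,"wz":0},
    {"gripper":80,"tx":0,"ty":0,"tz":0,"wx":0,"wy":0,"wz":0},
  ],
)

```text
time_s: 17.45
eef_pos: [0.4455, -0.1227, 0.122]
orientation: [-179.9, 0.1, 5.7]
ft_force: [-0.4, 0.3, -0.2]
finger_gap: 0.0801
```

Run:
```python
from meas import *
snap('wrist','wO')
to(.4465,-.123,.06,6)
```

```text
turn [-0.001  0.002 -0.005]
shift [ 1.   0.3 62.2] dist 62.0 t 17.5 pos [ 445.6 -122.8  122.2] rpy [-1.8e+02  1.0e-01  5.7e+00] F [-0.7 -0.1  0.4] gap 80.0
```

View pics/wO.png

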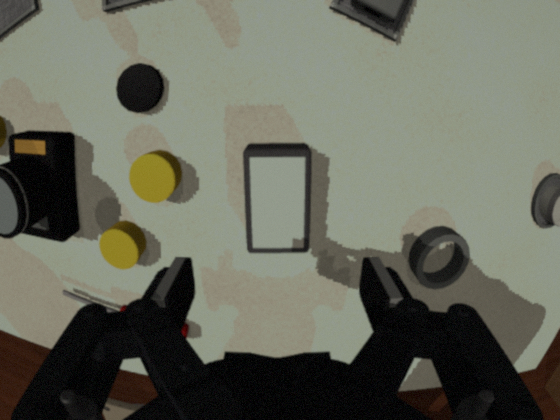

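Run:
```python
from meas import *
c=contour('wO',278,200,70,115,175,k=9,save='m3',hull=True); c=contour('wO',278,200,70,110,255,k=9,save='m3')
P=cast('wO',[(250,157),(306,156),(306,249),(252,249)],.034); rect('diff',P); rect('diff2',cast('wO',c,.034)); print(c.min(0),c.max(0))
```

```text
diff c 446.9 -124.4 size 74.0 42.7 ang 5.8
diff2 c 447.2 -122.9 size 72.0 40.0 ang 6.2
[249.375 156.875] [304.625 247.375]
```

send_rows(
  steps=[
    {"gripper":75,"tx":0,"ty":0.5,"tz":10,"wx":0,"wy":0,"wz":-0.005},
    {"gripper":75,"tx":0,"ty":0,"tz":25,"wx":0,"wy":0,"wz":0},
    {"gripper":75,"tx":0,"ty":0,"tz":30,"wx":0,"wy":0,"wz":0},
    {"gripper":75,"tx":0,"ty":0,"tz":25,"wx":0,"wy":0,"wz":0},
    {"gripper":75,"tx":0,"ty":0,"tz":15,"wx":0,"wy":0,"wz":0},
    {"gripper":75,"tx":0,"ty":0,"tz":6,"wx":0,"wy":0,"wz":0},
    {"gripper":75,"tx":0,"ty":0,"tz":2,"wx":0,"wy":0,"wz":0},
    {"gripper":75,"tx":0,"ty":0,"tz":0,"wx":0,"wy":0,"wz":0},
    {"gripper":75,"tx":0,"ty":0,"tz":0,"wx":0,"wy":0,"wz":0},
  ],
)

```text
time_s: 18.4
eef_pos: [0.4468, -0.1238, 0.0109]
orientation: [180.0, -0.1, 6.2]
ft_force: [-0.5, -0.6, -0.1]
finger_gap: 0.0753
```

send_rows(
  steps=[
    {"gripper":75,"tx":-1,"ty":0,"tz":4,"wx":0,"wy":0,"wz":0},
    {"gripper":75,"tx":0,"ty":0,"tz":2.5,"wx":0,"wy":0,"wz":0},
    {"gripper":75,"tx":0,"ty":0,"tz":0,"wx":0,"wy":0,"wz":0},
    {"gripper":62,"tx":0,"ty":0,"tz":0,"wx":0,"wy":0,"wz":0},
    {"gripper":55,"tx":0,"ty":0,"tz":0,"wx":0,"wy":0,"wz":0},
    {"gripper":51,"tx":0,"ty":0,"tz":0,"wx":0,"wy":0,"wz":0},
    {"gripper":42,"tx":0,"ty":0,"tz":0,"wx":0,"wy":0,"wz":0},
    {"gripper":42,"tx":0,"ty":0,"tz":0,"wx":0,"wy":0,"wz":0},
    {"gripper":42,"tx":0,"ty":0,"tz":0,"wx":0,"wy":0,"wz":0},
  ],
)

```text
time_s: 19.3
eef_pos: [0.4453, -0.1236, 0.0039]
orientation: [180.0, -0.0, 6.2]
ft_force: [-1.1, 0.2, 5.3]
finger_gap: 0.049
```

send_rows(
  steps=[
    {"gripper":42,"tx":0,"ty":0,"tz":-4,"wx":0,"wy":0,"wz":0},
    {"gripper":42,"tx":0,"ty":0,"tz":-10,"wx":0,"wy":0,"wz":0},
    {"gripper":42,"tx":0,"ty":0,"tz":-25,"wx":0,"wy":0,"wz":0},
    {"gripper":42,"tx":0,"ty":0,"tz":-30,"wx":0,"wy":0,"wz":0},
    {"gripper":42,"tx":0,"ty":0,"tz":-30,"wx":0,"wy":0,"wz":0},
    {"gripper":42,"tx":0,"ty":0,"tz":-20,"wx":0,"wy":0,"wz":0},
    {"gripper":42,"tx":0,"ty":0,"tz":0,"wx":0,"wy":0,"wz":0},
    {"gripper":42,"tx":0,"ty":0,"tz":0,"wx":0,"wy":0,"wz":0},
  ],
)

```text
time_s: 20.1
eef_pos: [0.4449, -0.1235, 0.1223]
orientation: [180.0, -0.0, 6.2]
ft_force: [-0.7, -0.1, -3.6]
finger_gap: 0.0495
```

Run:
```python
from meas import *
snap('wrist','wP')
to(.56,.145,.13,21.7)
```

```text
turn [-0.001  0.001 -0.27 ]
shift [ 144.3 -254.    -8.8] dist 292.0 t 20.15 pos [ 444.1 -123.2  121.3] rpy [-1.8e+02  1.0e-01  6.2e+00] F [-0.6  0.6 -3.8] gap 48.9
```

View pics/wP.png

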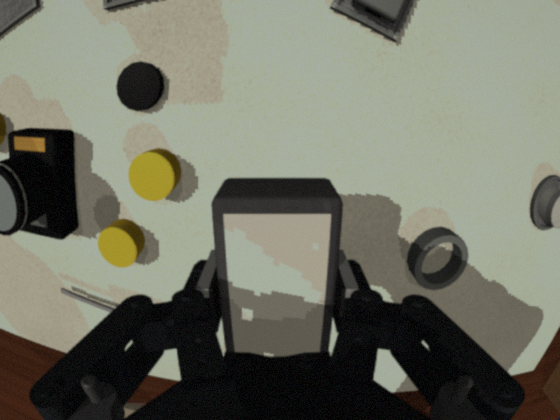

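send_rows(
  steps=[
    {"gripper":42,"tx":12,"ty":-16,"tz":0,"wx":0,"wy":0,"wz":0},
    {"gripper":42,"tx":16,"ty":-28,"tz":0,"wx":0,"wy":0,"wz":0},
    {"gripper":42,"tx":16,"ty":-28,"tz":0,"wx":0,"wy":0,"wz":0},
    {"gripper":42,"tx":16,"ty":-28,"tz":0,"wx":0,"wy":0,"wz":0},
    {"gripper":42,"tx":16,"ty":-28,"tz":0,"wx":0,"wy":0,"wz":0},
    {"gripper":42,"tx":16,"ty":-28,"tz":0,"wx":0,"wy":0,"wz":0},
    {"gripper":42,"tx":16,"ty":-28,"tz":0,"wx":0,"wy":0,"wz":0},
    {"gripper":42,"tx":16,"ty":-28,"tz":0,"wx":0,"wy":0,"wz":0},
    {"gripper":42,"tx":14,"ty":-28,"tz":0,"wx":0,"wy":0,"wz":0},
    {"gripper":42,"tx":6,"ty":-14,"tz":0,"wx":0,"wy":0,"wz":-0.08},
  ],
)

```text
time_s: 21.15
eef_pos: [0.5595, 0.1468, 0.1198]
orientation: [-180.0, 0.2, 10.9]
ft_force: [-0.6, 0.3, -3.2]
finger_gap: 0.049
```

send_rows(
  steps=[
    {"gripper":42,"tx":0,"ty":0,"tz":0,"wx":0,"wy":0,"wz":-0.1},
    {"gripper":42,"tx":0,"ty":0,"tz":0,"wx":0,"wy":0,"wz":-0.09},
    {"gripper":42,"tx":0,"ty":0,"tz":0,"wx":0,"wy":0,"wz":0},
    {"gripper":42,"tx":0,"ty":0,"tz":0,"wx":0,"wy":0,"wz":0},
    {"gripper":42,"tx":0,"ty":0,"tz":0,"wx":0,"wy":0,"wz":0},
  ],
)

```text
time_s: 21.65
eef_pos: [0.56, 0.1444, 0.1216]
orientation: [-180.0, 0.1, 21.6]
ft_force: [0.2, -0.3, -2.7]
finger_gap: 0.0492
```

Run:
```python
from meas import *
snap('wrist','wQ')
to(.644,.177,.1,21.7)
```

```text
turn [-0.     0.001 -0.002]
shift [90.   0.5 21.8] dist 93.0 t 21.7 pos [560.2 144.4 121.9] rpy [-1.80e+02  1.00e-01  2.16e+01] F [ 0.2 -0.7 -3. ] gap 49.0
```

View pics/wQ.png

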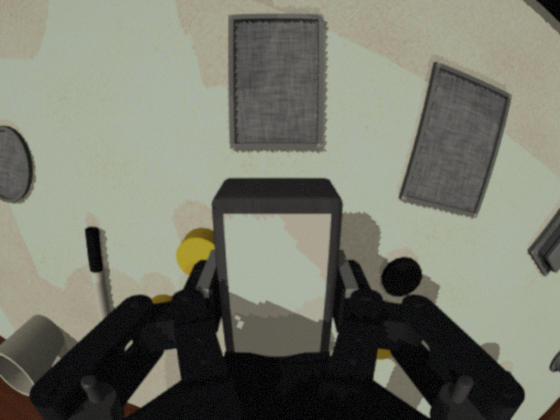

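Run:
```python
from meas import *
z=load('wQ');u0,v0=220,5
ims=z['p'][v0:v0+155,u0:u0+120]; cv2.imwrite('pics/c7.png',cv2.resize(ims,None,fx=6,fy=4,interpolation=cv2.INTER_CUBIC)[:,:,::-1])
u0,v0=390,55
ims=z['p'][v0:v0+170,u0:u0+130]; cv2.imwrite('pics/c8.png',cv2.resize(ims,None,fx=5,fy=3.5,interpolation=cv2.INTER_CUBIC)[:,:,::-1])
```

```text
(no output)
```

View pics/c7.png

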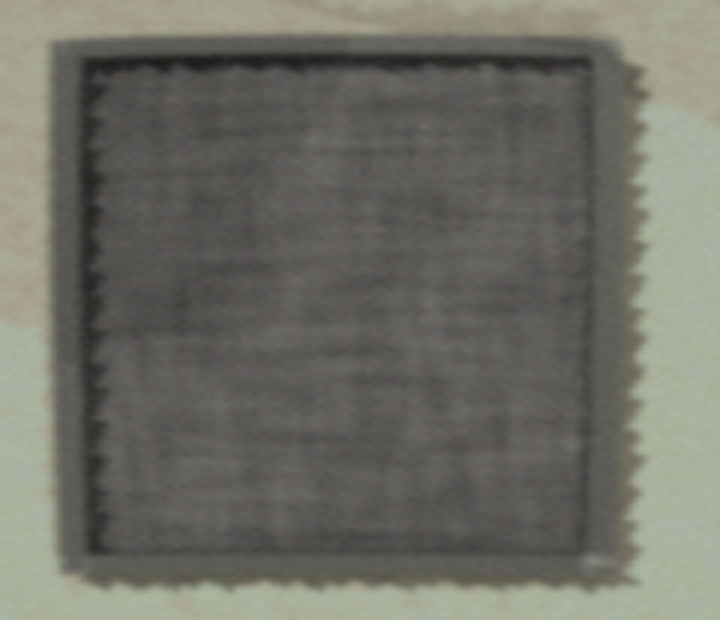

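View pics/c8.png

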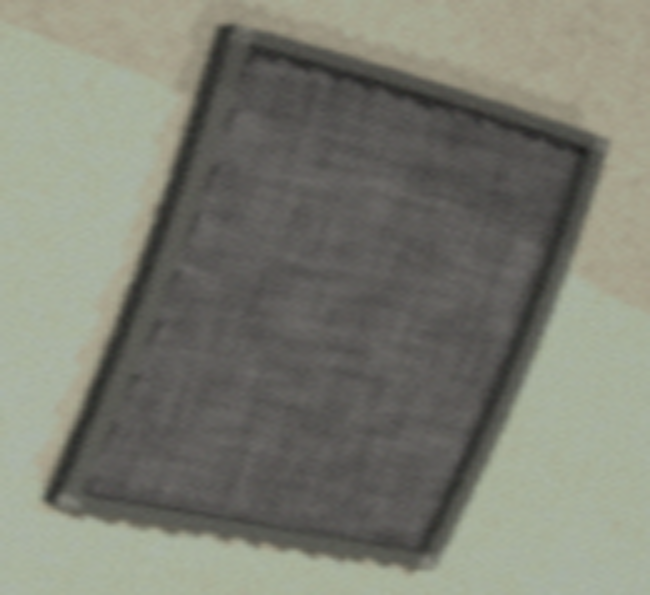

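Run:
```python
from meas import *
P=cast('wQ',np.array([(54,42),(614,40),(614,574),(62,572)])/[6,4]+[220,5],.008); rect('tl outer',P); m=P.mean(0)
Pb=cast('wQ',np.array([(232,26),(606,140),(430,566),(52,500)])/[5,3.5]+[390,55],.008); print(Pb.round(1),Pb.mean(0)); rect('tb outer',Pb)
a=np.radians(21.7); c=m-1.9*np.array([np.cos(a),np.sin(a)]); print('mean',m,'tcp',c); to(c[0]/1000,c[1]/1000,.016,21.7)
```

```text
tl outer c 646.8 179.1 size 107.2 73.3 ang 21.6
[[717.6  64.3]
 [732.8 -21.3]
 [612.3 -42.1]
 [598.3  44.4]] [665.22582221  11.30710881]
tb outer c 665.1 11.4 size 122.2 87.5 ang 9.8
mean [646.67120321 179.38778283] tcp [644.90585133 178.68526399]
turn [-0.     0.001 -0.002]
shift [ 91.5  -0.7 105.8] dist 140.0 t 21.7 pos [560.2 144.4 121.9] rpy [-1.80e+02  1.00e-01  2.16e+01] F [ 0.2 -0.7 -3. ] gap 49.0
```

send_rows(
  steps=[
    {"gripper":42,"tx":20,"ty":-0.5,"tz":0,"wx":0,"wy":0,"wz":0},
    {"gripper":42,"tx":30,"ty":0,"tz":0,"wx":0,"wy":0,"wz":0},
    {"gripper":42,"tx":30,"ty":0,"tz":10,"wx":0,"wy":0,"wz":0},
    {"gripper":42,"tx":11,"ty":0,"tz":20,"wx":0,"wy":0,"wz":0},
    {"gripper":42,"tx":0,"ty":0,"tz":25,"wx":0,"wy":0,"wz":0},
    {"gripper":42,"tx":0,"ty":0,"tz":25,"wx":0,"wy":0,"wz":0},
    {"gripper":42,"tx":0,"ty":0,"tz":15,"wx":0,"wy":0,"wz":0},
    {"gripper":42,"tx":0,"ty":0,"tz":7,"wx":0,"wy":0,"wz":0},
    {"gripper":42,"tx":0,"ty":0,"tz":0,"wx":0,"wy":0,"wz":0},
    {"gripper":42,"tx":0,"ty":0,"tz":0,"wx":0,"wy":0,"wz":0},
  ],
)

```text
time_s: 22.7
eef_pos: [0.6458, 0.1788, 0.0219]
orientation: [180.0, -0.1, 21.7]
ft_force: [-0.2, -0.2, -3.3]
finger_gap: 0.049
```

Run:
```python
from meas import *
to(.6449,.1787,.0079,21.7)
snap('wrist','wR')
```

```text
turn [ 0.    -0.002 -0.   ]
shift [-0.9 -0.2 14. ] dist 14.0 t 22.7 pos [645.8 178.8  21.9] rpy [ 1.80e+02 -1.00e-01  2.17e+01] F [-0.2 -0.2 -3.3] gap 49.0
```

View pics/wR.png

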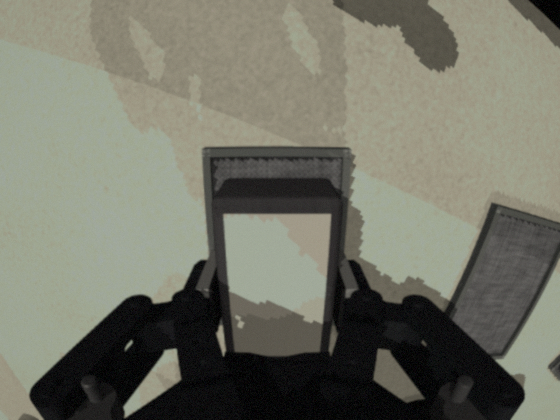

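send_rows(
  steps=[
    {"gripper":42,"tx":-0.8,"ty":0,"tz":4,"wx":0,"wy":0,"wz":0},
    {"gripper":42,"tx":0,"ty":0,"tz":4,"wx":0,"wy":0,"wz":0},
    {"gripper":42,"tx":0,"ty":0,"tz":3,"wx":0,"wy":0,"wz":0},
    {"gripper":42,"tx":0,"ty":0,"tz":1.5,"wx":0,"wy":0,"wz":0},
    {"gripper":42,"tx":0,"ty":0,"tz":1,"wx":0,"wy":0,"wz":0},
    {"gripper":42,"tx":0,"ty":0,"tz":0.5,"wx":0,"wy":0,"wz":0},
    {"gripper":42,"tx":0,"ty":0,"tz":0,"wx":0,"wy":0,"wz":0},
    {"gripper":42,"tx":0,"ty":0,"tz":0,"wx":0,"wy":0,"wz":0},
  ],
)

```text
time_s: 23.55
eef_pos: [0.6441, 0.1784, 0.0079]
orientation: [180.0, 0.0, 21.7]
ft_force: [-7.6, -1.3, 9.7]
finger_gap: 0.049
```

send_rows(
  steps=[
    {"gripper":50,"tx":0,"ty":0,"tz":0,"wx":0,"wy":0,"wz":0},
    {"gripper":55,"tx":0,"ty":0,"tz":0,"wx":0,"wy":0,"wz":0},
    {"gripper":61,"tx":0,"ty":0,"tz":0,"wx":0,"wy":0,"wz":0},
    {"gripper":66,"tx":0,"ty":0,"tz":0,"wx":0,"wy":0,"wz":0},
    {"gripper":68,"tx":0,"ty":0,"tz":-10,"wx":0,"wy":0,"wz":0},
    {"gripper":70,"tx":0,"ty":0,"tz":-25,"wx":0,"wy":0,"wz":0},
    {"gripper":85,"tx":-10,"ty":0,"tz":-40,"wx":0,"wy":0,"wz":0},
    {"gripper":85,"tx":-30,"ty":0,"tz":-40,"wx":0,"wy":0,"wz":0},
    {"gripper":85,"tx":0,"ty":0,"tz":-20,"wx":0,"wy":0,"wz":0},
    {"gripper":85,"tx":0,"ty":0,"tz":0,"wx":0,"wy":0,"wz":0},
  ],
)

```text
time_s: 24.55
eef_pos: [0.6095, 0.164, 0.1475]
orientation: [179.9, -0.5, 21.7]
ft_force: [0.4, -0.3, 0.4]
finger_gap: 0.085
```

Run:
```python
from meas import *
snap('wrist','wS')
to(.442,.1,.15,0)
```

```text
turn [ 0.    -0.006  0.379]
shift [-178.4   -2.2   -6.2] dist 179.0 t 24.6 pos [608.6 163.9 144.8] rpy [179.9  -0.3  21.7] F [-0.4  0.1 -0.6] gap 85.1
```

View pics/wS.png

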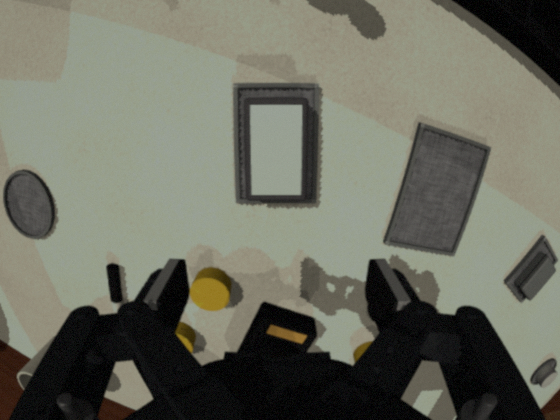

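send_rows(
  steps=[
    {"gripper":85,"tx":-20,"ty":0,"tz":-5,"wx":0,"wy":0,"wz":0},
    {"gripper":85,"tx":-28,"ty":0,"tz":-5,"wx":0,"wy":0,"wz":0},
    {"gripper":85,"tx":-28,"ty":0,"tz":0,"wx":0,"wy":0,"wz":0},
    {"gripper":85,"tx":-28,"ty":0,"tz":0,"wx":0,"wy":0,"wz":0},
    {"gripper":85,"tx":-28,"ty":0,"tz":0,"wx":0,"wy":0,"wz":0},
    {"gripper":85,"tx":-28,"ty":-2,"tz":0,"wx":0,"wy":0,"wz":0},
    {"gripper":85,"tx":-18,"ty":0,"tz":0,"wx":0,"wy":0,"wz":0.12},
    {"gripper":85,"tx":0,"ty":0,"tz":0,"wx":0,"wy":0,"wz":0.13},
    {"gripper":85,"tx":0,"ty":0,"tz":0,"wx":0,"wy":0,"wz":0.13},
    {"gripper":85,"tx":0,"ty":0,"tz":0,"wx":0,"wy":0,"wz":0},
  ],
)

```text
time_s: 25.6
eef_pos: [0.4402, 0.0996, 0.1503]
orientation: [180.0, 0.1, -0.2]
ft_force: [-0.3, 0.3, -0.5]
finger_gap: 0.0849
```

send_rows(
  steps=[
    {"gripper":85,"tx":0,"ty":0,"tz":0,"wx":0,"wy":0,"wz":0},
    {"gripper":85,"tx":0,"ty":0,"tz":0,"wx":0,"wy":0,"wz":0},
  ],
)

```text
time_s: 25.8
eef_pos: [0.4407, 0.0997, 0.1509]
orientation: [180.0, 0.1, 0.1]
ft_force: [0.6, -0.3, -0.2]
finger_gap: 0.0852
```

Run:
```python
from meas import *
snap('wrist','wT')
to(.442,.1,.12,0)
z=load('wT')
```

```text
turn [0.    0.001 0.001]
shift [ 1.3 -0.3 31. ] dist 31.0 t 25.85 pos [440.7  99.7 151. ] rpy [1.8e+02 1.0e-01 1.0e-01] F [ 0.7 -0.6  0.5] gap 84.9
```

View pics/wT.png

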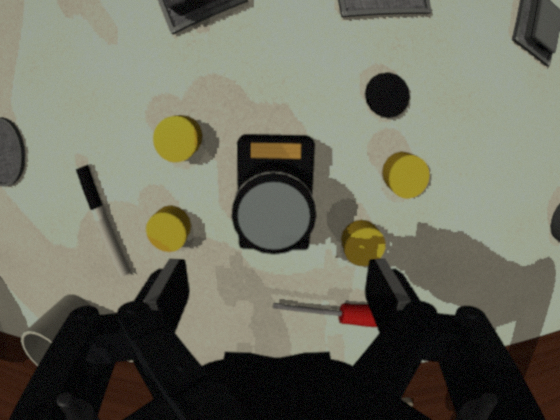

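Run:
```python
from meas import *
z=load('wT');u0,v0=225,125
ims=z['p'][v0:v0+135,u0:u0+100]; cv2.imwrite('pics/c9.png',cv2.resize(ims,None,fx=6,fy=4.4,interpolation=cv2.INTER_CUBIC)[:,:,::-1])
c=contour('wT',274,212,45,70,140,k=15,save='m4'); circ('glass',cast('wT',c,.082)); print(c.min(0),c.max(0))
P=cast('wT',[(232,212),(316,212),(274,172),(274,253)],.082); print(P.round(1))
```

```text
glass c 439.9 102.1 d 49.9 49.9
[237.875 181.875] [308.875 248.375]
[[443.1 130.8]
 [443.3  72.5]
 [471.5 101.6]
 [411.4 101.6]]
```

View pics/c9.png

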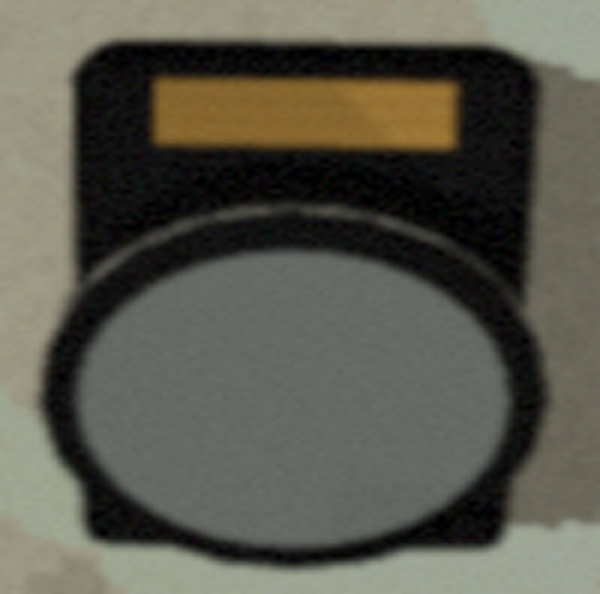

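send_rows(
  steps=[
    {"gripper":85,"tx":-1.5,"ty":-2,"tz":10,"wx":0,"wy":0,"wz":0},
    {"gripper":85,"tx":0,"ty":0,"tz":25,"wx":0,"wy":0,"wz":0},
    {"gripper":85,"tx":0,"ty":0,"tz":25,"wx":0,"wy":0,"wz":0},
    {"gripper":85,"tx":0,"ty":0,"tz":20,"wx":0,"wy":0,"wz":0},
    {"gripper":85,"tx":0,"ty":0,"tz":10,"wx":0,"wy":0,"wz":0},
    {"gripper":85,"tx":0,"ty":0,"tz":5,"wx":0,"wy":0,"wz":0},
    {"gripper":85,"tx":0,"ty":0,"tz":0,"wx":0,"wy":0,"wz":0},
    {"gripper":85,"tx":0,"ty":0,"tz":0,"wx":0,"wy":0,"wz":0},
  ],
)

```text
time_s: 26.65
eef_pos: [0.4401, 0.1018, 0.0574]
orientation: [-180.0, -0.1, -0.1]
ft_force: [0.0, -0.0, -0.0]
finger_gap: 0.085
```

Run:
```python
from meas import *
snap('wrist','wU')
to(.439,.1015,.038,0)
```

```text
turn [-0.    -0.002 -0.001]
shift [-1.3  0.3 19.6] dist 20.0 t 26.7 pos [440.3 101.8  57.6] rpy [-1.8e+02 -1.0e-01 -1.0e-01] F [-0.1  0.3  0.7] gap 84.8
```

View pics/wU.png

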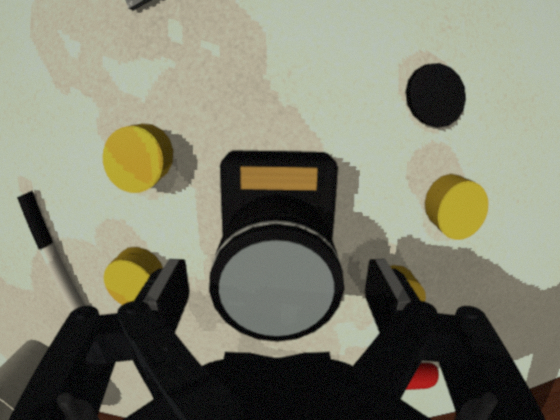

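send_rows(
  steps=[
    {"gripper":85,"tx":-1,"ty":0,"tz":10,"wx":0,"wy":0,"wz":0},
    {"gripper":85,"tx":0,"ty":0,"tz":7,"wx":0,"wy":0,"wz":0},
    {"gripper":85,"tx":0,"ty":0,"tz":2,"wx":0,"wy":0,"wz":0},
    {"gripper":80,"tx":0,"ty":0,"tz":0,"wx":0,"wy":0,"wz":0},
    {"gripper":72,"tx":0,"ty":0,"tz":0,"wx":0,"wy":0,"wz":0},
    {"gripper":66,"tx":0,"ty":0,"tz":0,"wx":0,"wy":0,"wz":0},
    {"gripper":62,"tx":0,"ty":0,"tz":0,"wx":0,"wy":0,"wz":0},
    {"gripper":52,"tx":0,"ty":0,"tz":0,"wx":0,"wy":0,"wz":0},
    {"gripper":52,"tx":0,"ty":0,"tz":0,"wx":0,"wy":0,"wz":0},
    {"gripper":52,"tx":0,"ty":0,"tz":0,"wx":0,"wy":0,"wz":0},
  ],
)

```text
time_s: 27.7
eef_pos: [0.4389, 0.1018, 0.0381]
orientation: [-180.0, -0.1, -0.1]
ft_force: [-1.1, 0.7, 5.8]
finger_gap: 0.059
```

send_rows(
  steps=[
    {"gripper":52,"tx":0,"ty":0,"tz":-4,"wx":0,"wy":0,"wz":0},
    {"gripper":52,"tx":0,"ty":0,"tz":-10,"wx":0,"wy":0,"wz":0},
    {"gripper":52,"tx":0,"ty":0,"tz":-20,"wx":0,"wy":0,"wz":0},
    {"gripper":52,"tx":0,"ty":0,"tz":-30,"wx":0,"wy":0,"wz":0},
    {"gripper":52,"tx":0,"ty":0,"tz":-25,"wx":0,"wy":0,"wz":0},
    {"gripper":52,"tx":0,"ty":0,"tz":-10,"wx":0,"wy":0,"wz":0},
    {"gripper":52,"tx":0,"ty":0,"tz":0,"wx":0,"wy":0,"wz":0},
    {"gripper":52,"tx":0,"ty":0,"tz":0,"wx":0,"wy":0,"wz":0},
  ],
)

```text
time_s: 28.5
eef_pos: [0.4377, 0.1016, 0.1355]
orientation: [180.0, 0.1, -0.1]
ft_force: [-0.8, 0.0, -2.9]
finger_gap: 0.0589
```

Run:
```python
from meas import *
snap('wrist','wV')
to(.44,.36,.13,20)
```

```text
turn [-0.     0.002 -0.35 ]
shift [   2.4 -258.5    4.8] dist 259.0 t 28.55 pos [437.3 101.5 134.9] rpy [ 1.8e+02  1.0e-01 -1.0e-01] F [-0.3  0.2 -2.5] gap 59.1
```

View pics/wV.png

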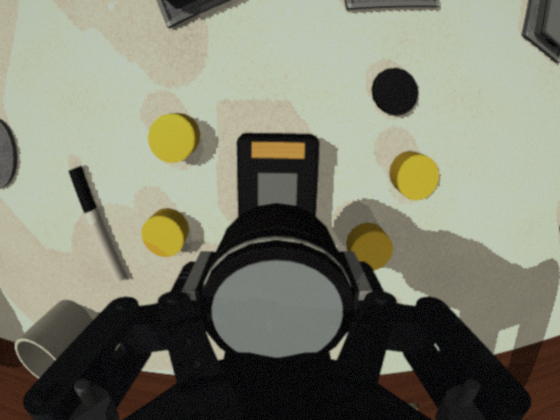

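send_rows(
  steps=[
    {"gripper":52,"tx":0,"ty":-20,"tz":-5,"wx":0,"wy":0,"wz":0},
    {"gripper":52,"tx":0,"ty":-28,"tz":-5,"wx":0,"wy":0,"wz":0},
    {"gripper":52,"tx":-2,"ty":-28,"tz":0,"wx":0,"wy":0,"wz":0},
    {"gripper":52,"tx":-2,"ty":-28,"tz":0,"wx":0,"wy":0,"wz":0},
    {"gripper":52,"tx":-2,"ty":-28,"tz":0,"wx":0,"wy":0,"wz":0},
    {"gripper":52,"tx":-2,"ty":-28,"tz":0,"wx":0,"wy":0,"wz":0},
    {"gripper":52,"tx":-2,"ty":-28,"tz":0,"wx":0,"wy":0,"wz":0},
    {"gripper":52,"tx":-2,"ty":-28,"tz":0,"wx":0,"wy":0,"wz":0},
    {"gripper":52,"tx":-2,"ty":-28,"tz":0,"wx":0,"wy":0,"wz":0},
    {"gripper":52,"tx":-2,"ty":-20,"tz":0,"wx":0,"wy":0,"wz":-0.1},
  ],
)

```text
time_s: 29.55
eef_pos: [0.4213, 0.3666, 0.1442]
orientation: [179.9, 0.2, 5.7]
ft_force: [0.1, 0.2, -3.3]
finger_gap: 0.0588
```

send_rows(
  steps=[
    {"gripper":52,"tx":0,"ty":0,"tz":0,"wx":0,"wy":0,"wz":-0.14},
    {"gripper":52,"tx":0,"ty":0,"tz":0,"wx":0,"wy":0,"wz":-0.14},
    {"gripper":52,"tx":0,"ty":0,"tz":0,"wx":0,"wy":0,"wz":-0.14},
    {"gripper":52,"tx":0,"ty":0,"tz":0,"wx":0,"wy":0,"wz":-0.12},
    {"gripper":52,"tx":0,"ty":0,"tz":0,"wx":0,"wy":0,"wz":0},
    {"gripper":52,"tx":0,"ty":0,"tz":0,"wx":0,"wy":0,"wz":0},
    {"gripper":52,"tx":0,"ty":0,"tz":0,"wx":0,"wy":0,"wz":0},
  ],
)

```text
time_s: 30.25
eef_pos: [0.4224, 0.3654, 0.1457]
orientation: [180.0, 0.1, 36.4]
ft_force: [0.1, -0.7, -1.9]
finger_gap: 0.059
```

Run:
```python
from meas import *
snap('wrist','wW')
to(.484,.424,.1,40)
print(cast('wV',[(278,305),(213,307),(344,307)],.135+.044))
c=contour('wV',278,308,75,70,140,k=15,save='m4'); circ('glass',cast('wV',c,.179)); print(c.min(0),c.max(0))
```

```text
turn [-0.     0.001 -0.062]
shift [ 84.3 -10.5  45.9] dist 97.0 t 30.3 pos [422.5 365.5 145.9] rpy [-1.80e+02  1.00e-01  3.65e+01] F [ 0.2 -0.1 -2.8] gap 59.0
[[444.87001173 101.05929788]
 [443.27147518 125.56347657]
 [443.22569838  76.12004331]]
glass c 439.3 101.5 d 49.6 50.5
[211.375 259.875] [342.125 356.875]
```

View pics/wW.png

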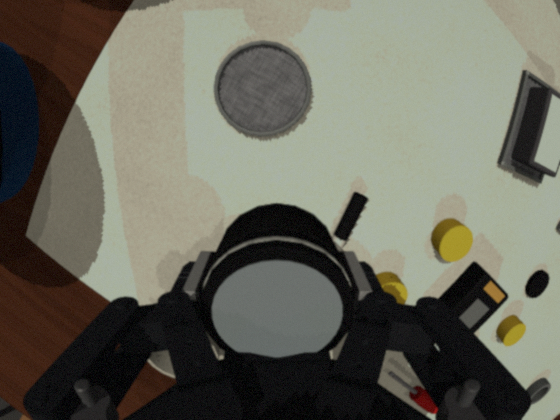

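Run:
```python
from meas import *
c=contour('wW',263,89,58,0,112,save='m5'); circ('tlens',cast('wW',c,.008)); print(c.min(0),c.max(0))
```

```text
tlens c 485.2 426.4 d 82.7 86.2
[214.125  40.375] [311.625 138.875]
```

View pics/m5.png

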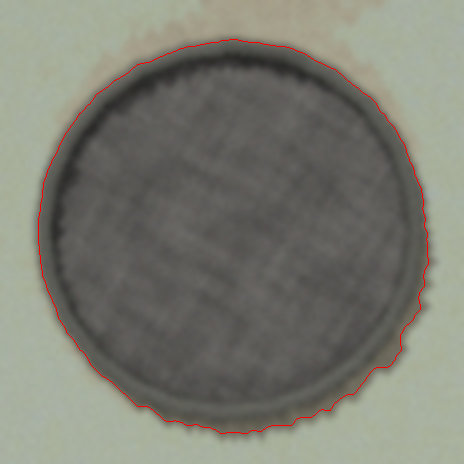

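Run:
```python
from meas import *
P=cast('wW',[(214.3,88.7),(310.8,88.7),(262.4,40.5),(262.4,136.8)],.008); print((P[0]+P[1])/2,(P[2]+P[3])/2,np.linalg.norm(P[0]-P[1]),np.linalg.norm(P[2]-P[3]))
m=P.mean(0); a=np.radians(36.4); c=m-2*np.array([np.cos(a),np.sin(a)]); print(m,c); to(c[0]/1000,c[1]/1000,.012)
```

```text
[486.08040419 427.72611236] [485.71747116 427.4030411 ] 82.06845320108022 83.48808909100424
[485.89893768 427.56457673] [484.28915008 426.37773896]
shift [ 86.  -12.2 133.9] dist 160.0 t 30.3 pos [422.5 365.5 145.9] rpy [-1.80e+02  1.00e-01  3.65e+01] F [ 0.2 -0.1 -2.8] gap 59.0
```

send_rows(
  steps=[
    {"gripper":52,"tx":16,"ty":-3,"tz":5,"wx":0,"wy":0,"wz":0},
    {"gripper":52,"tx":25,"ty":-3,"tz":10,"wx":0,"wy":0,"wz":0},
    {"gripper":52,"tx":25,"ty":-3,"tz":20,"wx":0,"wy":0,"wz":0},
    {"gripper":52,"tx":20,"ty":-3,"tz":20,"wx":0,"wy":0,"wz":0},
    {"gripper":52,"tx":0,"ty":0,"tz":25,"wx":0,"wy":0,"wz":0},
    {"gripper":52,"tx":0,"ty":0,"tz":25,"wx":0,"wy":0,"wz":0},
    {"gripper":52,"tx":0,"ty":0,"tz":15,"wx":0,"wy":0,"wz":0},
    {"gripper":52,"tx":0,"ty":0,"tz":5,"wx":0,"wy":0,"wz":0},
    {"gripper":52,"tx":0,"ty":0,"tz":0,"wx":0,"wy":0,"wz":0},
    {"gripper":52,"tx":0,"ty":0,"tz":0,"wx":0,"wy":0,"wz":0},
  ],
)

```text
time_s: 31.3
eef_pos: [0.4854, 0.4272, 0.0231]
orientation: [-180.0, -0.1, 36.6]
ft_force: [0.8, 0.7, -2.4]
finger_gap: 0.0589
```

Run:
```python
from meas import *
to(.4843,.4264,.0081,36.4)
snap('wrist','wX')
```

```text
turn [-0.    -0.002  0.003]
shift [-1.4  0.  15. ] dist 15.0 t 31.3 pos [485.4 427.2  23.1] rpy [-1.80e+02 -1.00e-01  3.66e+01] F [ 0.8  0.7 -2.4] gap 58.9
```

View pics/wX.png

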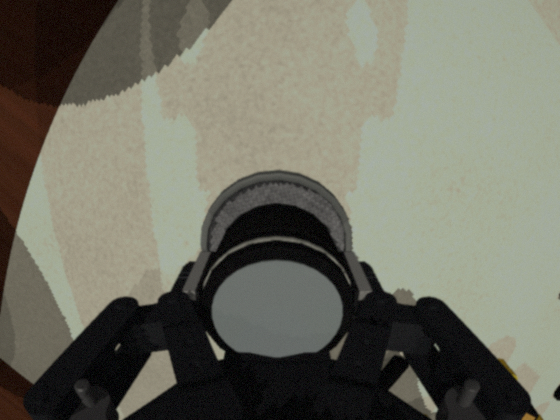

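send_rows(
  steps=[
    {"gripper":52,"tx":-1,"ty":0,"tz":4,"wx":0,"wy":0,"wz":0},
    {"gripper":52,"tx":0,"ty":0,"tz":4,"wx":0,"wy":0,"wz":0},
    {"gripper":52,"tx":0,"ty":0,"tz":3,"wx":0,"wy":0,"wz":0},
    {"gripper":52,"tx":0,"ty":0,"tz":2,"wx":0,"wy":0,"wz":0},
    {"gripper":52,"tx":0,"ty":0,"tz":1,"wx":0,"wy":0,"wz":0},
    {"gripper":52,"tx":0,"ty":0,"tz":0.5,"wx":0,"wy":0,"wz":0},
    {"gripper":52,"tx":0,"ty":0,"tz":0,"wx":0,"wy":0,"wz":0},
    {"gripper":52,"tx":0,"ty":0,"tz":0,"wx":0,"wy":0,"wz":0},
  ],
)

```text
time_s: 32.15
eef_pos: [0.4837, 0.426, 0.0082]
orientation: [180.0, 0.0, 36.6]
ft_force: [-5.8, -3.4, 9.2]
finger_gap: 0.0592
```

send_rows(
  steps=[
    {"gripper":60,"tx":0,"ty":0,"tz":0,"wx":0,"wy":0,"wz":0},
    {"gripper":65,"tx":0,"ty":0,"tz":0,"wx":0,"wy":0,"wz":0},
    {"gripper":71,"tx":0,"ty":0,"tz":0,"wx":0,"wy":0,"wz":0},
    {"gripper":76,"tx":0,"ty":0,"tz":0,"wx":0,"wy":0,"wz":0},
    {"gripper":78,"tx":0,"ty":0,"tz":-10,"wx":0,"wy":0,"wz":0},
    {"gripper":80,"tx":0,"ty":0,"tz":-25,"wx":0,"wy":0,"wz":0},
    {"gripper":85,"tx":0,"ty":0,"tz":-40,"wx":0,"wy":0,"wz":0},
    {"gripper":85,"tx":-20,"ty":0,"tz":-40,"wx":0,"wy":0,"wz":0},
    {"gripper":85,"tx":-20,"ty":0,"tz":-20,"wx":0,"wy":0,"wz":0},
    {"gripper":85,"tx":0,"ty":0,"tz":0,"wx":0,"wy":0,"wz":0},
  ],
)

```text
time_s: 33.15
eef_pos: [0.4527, 0.4031, 0.1477]
orientation: [-180.0, -0.4, 36.6]
ft_force: [0.2, 0.2, 0.0]
finger_gap: 0.0851
```

Run:
```python
from meas import *
snap('wrist','wY')
to(.43,.1,.15,0)
```

```text
turn [-0.002 -0.005  0.639]
shift [-198.7  229.7   -5.7] dist 304.0 t 33.2 pos [452.5 402.9 145.3] rpy [-180.    -0.3   36.6] F [-0.8  0.2  0.8] gap 84.8
```

View pics/wY.png

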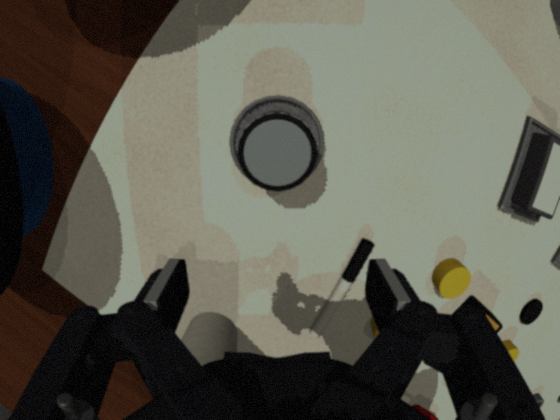

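send_rows(
  steps=[
    {"gripper":85,"tx":-15,"ty":17,"tz":-5,"wx":0,"wy":0,"wz":0},
    {"gripper":85,"tx":-21,"ty":24,"tz":0,"wx":0,"wy":0,"wz":0},
    {"gripper":85,"tx":-21,"ty":24,"tz":0,"wx":0,"wy":0,"wz":0},
    {"gripper":85,"tx":-21,"ty":24,"tz":0,"wx":0,"wy":0,"wz":0},
    {"gripper":85,"tx":-21,"ty":24,"tz":0,"wx":0,"wy":0,"wz":0},
    {"gripper":85,"tx":-21,"ty":24,"tz":0,"wx":0,"wy":0,"wz":0},
    {"gripper":85,"tx":-21,"ty":24,"tz":0,"wx":0,"wy":0,"wz":0},
    {"gripper":85,"tx":-21,"ty":24,"tz":0,"wx":0,"wy":0,"wz":0},
    {"gripper":85,"tx":-21,"ty":24,"tz":0,"wx":0,"wy":0,"wz":0},
    {"gripper":85,"tx":-16,"ty":20,"tz":0,"wx":0,"wy":0,"wz":0.1},
  ],
)

```text
time_s: 34.2
eef_pos: [0.4278, 0.0981, 0.146]
orientation: [-180.0, 0.1, 30.8]
ft_force: [0.4, -0.5, 0.2]
finger_gap: 0.0852
```

send_rows(
  steps=[
    {"gripper":85,"tx":0,"ty":0,"tz":0,"wx":0,"wy":0,"wz":0.14},
    {"gripper":85,"tx":0,"ty":0,"tz":0,"wx":0,"wy":0,"wz":0.14},
    {"gripper":85,"tx":0,"ty":0,"tz":0,"wx":0,"wy":0,"wz":0.14},
    {"gripper":85,"tx":0,"ty":0,"tz":0,"wx":0,"wy":0,"wz":0.13},
    {"gripper":85,"tx":0,"ty":0,"tz":0,"wx":0,"wy":0,"wz":0},
    {"gripper":85,"tx":0,"ty":0,"tz":0,"wx":0,"wy":0,"wz":0},
    {"gripper":85,"tx":0,"ty":0,"tz":0,"wx":0,"wy":0,"wz":0},
  ],
)

```text
time_s: 34.9
eef_pos: [0.4283, 0.0997, 0.1466]
orientation: [180.0, 0.0, -0.5]
ft_force: [-0.2, -0.4, 0.3]
finger_gap: 0.0848
```

Run:
```python
from meas import *
snap('wrist','wZ')
to(.44,.1,.06,0)
c=contour('wY',278,150,45,75,140,k=15,save='m4'); circ('glass',cast('wY',c,.052))
```

```text
turn [ 0.     0.001 -0.009]
shift [11.7 -0.4 86.7] dist 87.0 t 34.95 pos [428.3  99.7 146.7] rpy [180.    0.   -0.5] F [0.2 0.2 1. ] gap 85.0
glass c 484.9 426.8 d 49.4 49.5
```

View pics/wZ.png

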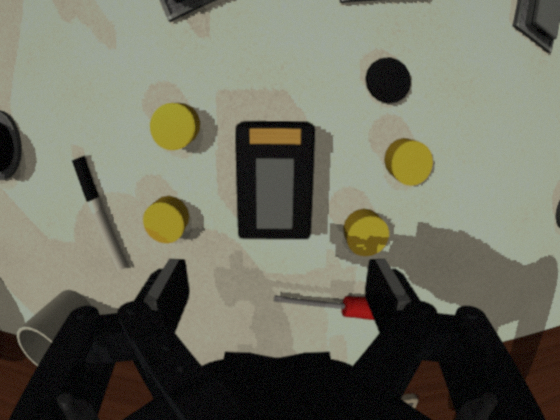

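Run:
```python
from meas import *
z=load('wZ');u0,v0=225,110
ims=z['p'][v0:v0+140,u0:u0+100]; cv2.imwrite('pics/c10.png',cv2.resize(ims,None,fx=6,fy=4.2,interpolation=cv2.INTER_CUBIC)[:,:,::-1])
c=contour('wZ',274,195,80,0,60,k=9,save='m6',hull=True); print(c.min(0),c.max(0)); rect('bat',cast('wZ',c,.034))
c=contour('wZ',274,195,50,50,110,k=9,hull=True); print(c.min(0),c.max(0)); rect('panel',cast('wZ',c,.034))
c=contour('wZ',275,136,40,0,0,(10,100,90),(25,255,255),k=5); print(c.min(0),c.max(0)); rect('brass',cast('wZ',c,.034))
for n,u,v in [('y1',175,127),('y2',165,220),('y3',409,162),('y4',367,232)]:
    circ(n,cast('wZ',contour('wZ',u,v,32,0,0,(20,120,60),(40,255,255)),.024))
```

```text
[235.625 121.125] [314.375 237.875]
bat c 440.4 101.3 size 98.8 62.3 ang -0.9
[255.375 157.875] [293.375 228.375]
panel c 430.2 101.7 size 60.6 30.6 ang -0.8
[249.125 127.875] [300.375 143.875]
brass c 478.3 100.9 size 40.3 12.6 ang 89.1
y1 c 488.0 185.5 d 39.9 44.5
y2 c 403.6 201.4 d 41.0 49.5
y3 c 456.7 -16.5 d 39.8 48.7
y4 c 389.8 18.5 d 40.9 49.5
```

View pics/c10.png

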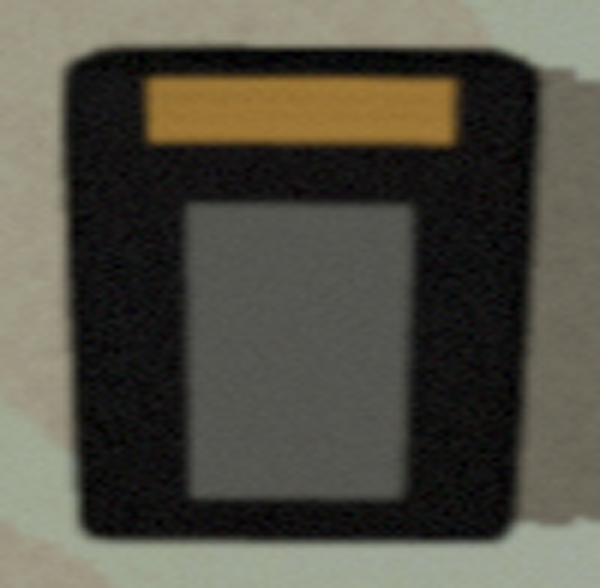

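send_rows(
  steps=[
    {"gripper":85,"tx":5.5,"ty":-0.8,"tz":10,"wx":0,"wy":0,"wz":0.005},
    {"gripper":85,"tx":5.5,"ty":-0.7,"tz":25,"wx":0,"wy":0,"wz":0},
    {"gripper":85,"tx":0,"ty":0,"tz":30,"wx":0,"wy":0,"wz":0},
    {"gripper":85,"tx":0,"ty":0,"tz":30,"wx":0,"wy":0,"wz":0},
    {"gripper":85,"tx":0,"ty":0,"tz":20,"wx":0,"wy":0,"wz":0},
    {"gripper":85,"tx":0,"ty":0,"tz":10,"wx":0,"wy":0,"wz":0},
    {"gripper":85,"tx":0,"ty":0,"tz":5,"wx":0,"wy":0,"wz":0},
    {"gripper":85,"tx":0,"ty":0,"tz":0,"wx":0,"wy":0,"wz":0},
    {"gripper":85,"tx":0,"ty":0,"tz":0,"wx":0,"wy":0,"wz":0},
  ],
)

```text
time_s: 35.85
eef_pos: [0.4404, 0.1011, 0.018]
orientation: [-180.0, -0.1, -0.9]
ft_force: [-0.5, 0.5, 0.1]
finger_gap: 0.085
```

Run:
```python
from meas import *
snap('wrist','wa')
to(.4395,.1012,.002,-.8)
```

```text
turn [-0.    -0.002 -0.002]
shift [-1.1 -0.  16.2] dist 16.0 t 35.9 pos [440.6 101.1  18.2] rpy [-1.8e+02 -1.0e-01 -9.0e-01] F [0.7 0.3 0.4] gap 84.8
```

View pics/wa.png

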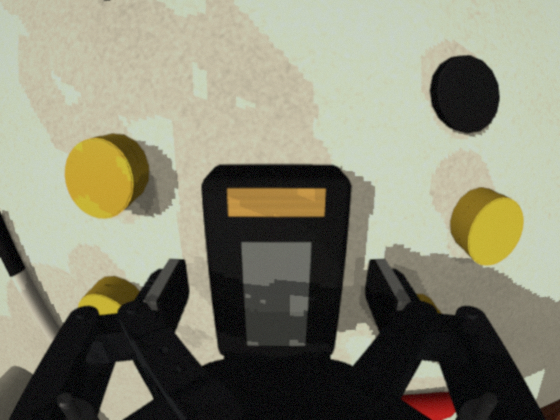

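Centred; go down and grip.

send_rows(
  steps=[
    {"gripper":85,"tx":-1,"ty":0,"tz":8,"wx":0,"wy":0,"wz":0},
    {"gripper":85,"tx":0,"ty":0,"tz":6,"wx":0,"wy":0,"wz":0},
    {"gripper":85,"tx":0,"ty":0,"tz":2,"wx":0,"wy":0,"wz":0},
    {"gripper":85,"tx":0,"ty":0,"tz":0,"wx":0,"wy":0,"wz":0},
    {"gripper":75,"tx":0,"ty":0,"tz":0,"wx":0,"wy":0,"wz":0},
    {"gripper":69,"tx":0,"ty":0,"tz":0,"wx":0,"wy":0,"wz":0},
    {"gripper":65,"tx":0,"ty":0,"tz":0,"wx":0,"wy":0,"wz":0},
    {"gripper":54,"tx":0,"ty":0,"tz":0,"wx":0,"wy":0,"wz":0},
    {"gripper":54,"tx":0,"ty":0,"tz":0,"wx":0,"wy":0,"wz":0},
    {"gripper":54,"tx":0,"ty":0,"tz":0,"wx":0,"wy":0,"wz":0},
  ],
)

```text
time_s: 36.9
eef_pos: [0.4389, 0.1013, 0.0016]
orientation: [-180.0, -0.0, -0.9]
ft_force: [-1.3, 1.1, 5.4]
finger_gap: 0.063
```

send_rows(
  steps=[
    {"gripper":54,"tx":0,"ty":0,"tz":-4,"wx":0,"wy":0,"wz":0},
    {"gripper":54,"tx":0,"ty":0,"tz":-8,"wx":0,"wy":0,"wz":0},
    {"gripper":54,"tx":0,"ty":0,"tz":-20,"wx":0,"wy":0,"wz":0},
    {"gripper":54,"tx":0,"ty":0,"tz":-25,"wx":0,"wy":0,"wz":0},
    {"gripper":54,"tx":0,"ty":0,"tz":-25,"wx":0,"wy":0,"wz":0},
    {"gripper":54,"tx":0,"ty":0,"tz":-10,"wx":0,"wy":0,"wz":0},
    {"gripper":54,"tx":0,"ty":0,"tz":0,"wx":0,"wy":0,"wz":0},
    {"gripper":54,"tx":0,"ty":0,"tz":0,"wx":0,"wy":0,"wz":0},
  ],
)

```text
time_s: 37.7
eef_pos: [0.4378, 0.1009, 0.0921]
orientation: [180.0, 0.1, -0.9]
ft_force: [-0.4, -0.3, -5.1]
finger_gap: 0.0633
```

Run:
```python
from meas import *
snap('wrist','wb')
to(.56,-.005,.11,9.8)
```

```text
turn [ 0.     0.002 -0.187]
shift [124.3 103.9 -18.7] dist 163.0 t 37.75 pos [437.4 100.9  91.5] rpy [ 1.8e+02  1.0e-01 -9.0e-01] F [-0.5 -0.8 -6. ] gap 63.0
```

View pics/wb.png

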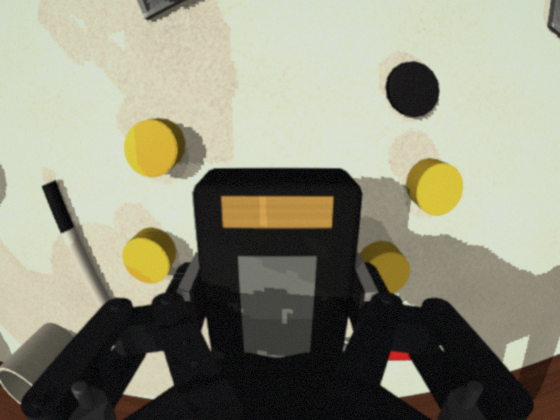

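send_rows(
  steps=[
    {"gripper":54,"tx":12,"ty":10,"tz":-10,"wx":0,"wy":0,"wz":0},
    {"gripper":54,"tx":20,"ty":17,"tz":-10,"wx":0,"wy":0,"wz":0},
    {"gripper":54,"tx":20,"ty":17,"tz":-10,"wx":0,"wy":0,"wz":0},
    {"gripper":54,"tx":20,"ty":17,"tz":0,"wx":0,"wy":0,"wz":0},
    {"gripper":54,"tx":20,"ty":17,"tz":0,"wx":0,"wy":0,"wz":0},
    {"gripper":54,"tx":20,"ty":17,"tz":0,"wx":0,"wy":0,"wz":0},
    {"gripper":54,"tx":12,"ty":10,"tz":0,"wx":0,"wy":0,"wz":-0.09},
    {"gripper":54,"tx":0,"ty":0,"tz":0,"wx":0,"wy":0,"wz":-0.1},
    {"gripper":54,"tx":0,"ty":0,"tz":0,"wx":0,"wy":0,"wz":0},
    {"gripper":54,"tx":0,"ty":0,"tz":0,"wx":0,"wy":0,"wz":0},
  ],
)

```text
time_s: 38.75
eef_pos: [0.5596, -0.0058, 0.1213]
orientation: [-180.0, 0.2, 9.8]
ft_force: [0.2, 0.1, -5.3]
finger_gap: 0.0628
```

send_rows(
  steps=[
    {"gripper":54,"tx":0,"ty":0,"tz":0,"wx":0,"wy":0,"wz":0},
    {"gripper":54,"tx":0,"ty":0,"tz":0,"wx":0,"wy":0,"wz":0},
  ],
)

```text
time_s: 38.95
eef_pos: [0.5603, -0.0056, 0.1227]
orientation: [-180.0, 0.0, 9.9]
ft_force: [-0.7, -0.4, -4.8]
finger_gap: 0.0632
```

Run:
```python
from meas import *
snap('wrist','wc')
to(.665,.0114,.1,9.8)
c=contour('wb',277,212,70,0,0,(10,100,90),(25,255,255),k=5); rect('brass',cast('wb',c,.1239))
z=load('wc');u0,v0=215,0
ims=z['p'][v0:v0+170,u0:u0+120]; cv2.imwrite('pics/c11.png',cv2.resize(ims,None,fx=6,fy=3.5,interpolation=cv2.INTER_CUBIC)[:,:,::-1])
```

```text
turn [-0.     0.     0.002]
shift [105.9   1.2  22.9] dist 108.0 t 39.0 pos [560.5  -5.7 122.9] rpy [-180.     0.     9.9] F [-0.1  0.2 -4.4] gap 62.8
brass c 477.4 100.2 size 40.6 12.5 ang 89.0
```

View pics/wc.png

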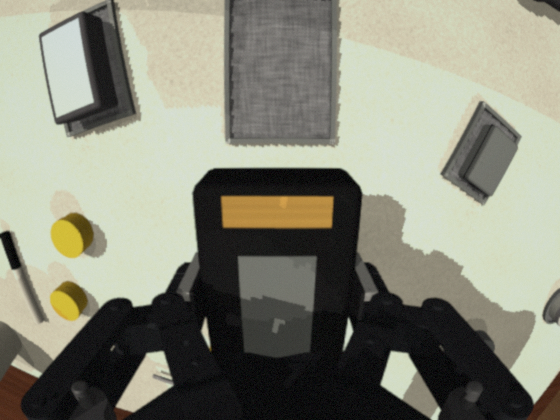

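View pics/c11.png

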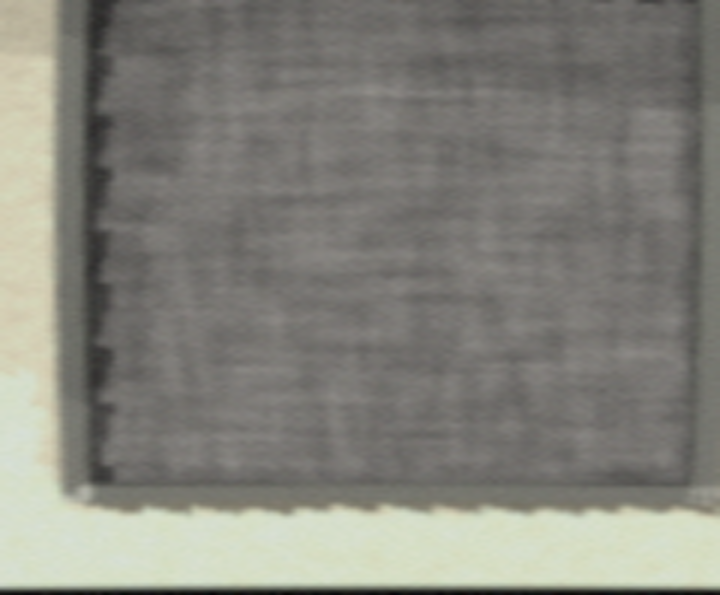

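Run:
```python
from meas import *
P=cast('wc',[(226,142.3),(229.7,141-3),(330.3,138),(280,142.3),(229.9,30),(331.2,30)],.008); print(P.round(1))
a=np.radians(9.8); e=np.array([np.cos(a),np.sin(a)]); n=np.array([-e[1],e[0]])
print('along near', (P[[0,3]]@e).round(1),'lat L',(P[[1,4]]@n).round(1),'R',(P[[2,5]]@n).round(1))
C=np.array([665.2,11.4]); print('prev',C@e,C@n)
```

```text
[[ 5.975e+02  4.210e+01]
 [ 6.014e+02  3.960e+01]
 [ 6.154e+02 -3.930e+01]
 [ 6.046e+02 -5.000e-01]
 [ 6.871e+02  5.360e+01]
 [ 7.010e+02 -2.380e+01]]
along near [596.  595.7] lat L [-63.3 -64.2] R [-143.5 -142.8]
prev 657.4337223617105 -101.98970880253309
```

send_rows(
  steps=[
    {"gripper":54,"tx":16,"ty":1,"tz":0,"wx":0,"wy":0,"wz":0},
    {"gripper":54,"tx":25,"ty":1.4,"tz":0,"wx":0,"wy":0,"wz":0},
    {"gripper":54,"tx":25,"ty":0,"tz":5,"wx":0,"wy":0,"wz":0},
    {"gripper":54,"tx":25,"ty":0,"tz":15,"wx":0,"wy":0,"wz":0},
    {"gripper":54,"tx":13,"ty":0,"tz":20,"wx":0,"wy":0,"wz":0},
    {"gripper":54,"tx":0,"ty":0,"tz":25,"wx":0,"wy":0,"wz":0},
    {"gripper":54,"tx":0,"ty":0,"tz":20,"wx":0,"wy":0,"wz":0},
    {"gripper":54,"tx":0,"ty":0,"tz":12,"wx":0,"wy":0,"wz":0},
    {"gripper":54,"tx":0,"ty":0,"tz":5,"wx":0,"wy":0,"wz":0},
    {"gripper":54,"tx":0,"ty":0,"tz":0,"wx":0,"wy":0,"wz":0},
  ],
)

```text
time_s: 40.0
eef_pos: [0.6632, 0.0097, 0.0207]
orientation: [-180.0, 0.0, 9.9]
ft_force: [-0.3, -1.0, -4.5]
finger_gap: 0.0633
```

send_rows(
  steps=[
    {"gripper":54,"tx":0,"ty":0,"tz":0,"wx":0,"wy":0,"wz":0},
  ],
)

```text
time_s: 40.1
eef_pos: [0.6645, 0.0096, 0.0224]
orientation: [180.0, -0.1, 10.0]
ft_force: [1.1, -0.5, -4.1]
finger_gap: 0.063
```

Run:
```python
from meas import *
to(.6639,.0099,.0056,9.8)
snap('wrist','wd')
```

```text
turn [ 0.    -0.002  0.003]
shift [-0.6 -0.4 16.8] dist 17.0 t 40.1 pos [664.5   9.6  22.4] rpy [ 1.8e+02 -1.0e-01  1.0e+01] F [ 1.1 -0.5 -4.1] gap 63.0
```

View pics/wd.png

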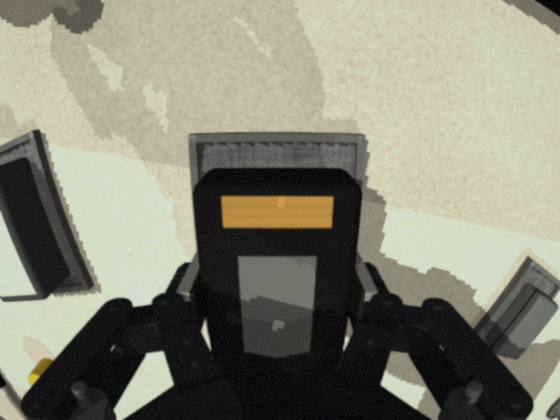

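send_rows(
  steps=[
    {"gripper":54,"tx":-0.5,"ty":0,"tz":5,"wx":0,"wy":0,"wz":0},
    {"gripper":54,"tx":0,"ty":0,"tz":4,"wx":0,"wy":0,"wz":0},
    {"gripper":54,"tx":0,"ty":0,"tz":3,"wx":0,"wy":0,"wz":0},
    {"gripper":54,"tx":0,"ty":0,"tz":2,"wx":0,"wy":0,"wz":0},
    {"gripper":54,"tx":0,"ty":0,"tz":1.5,"wx":0,"wy":0,"wz":0},
    {"gripper":54,"tx":0,"ty":0,"tz":1,"wx":0,"wy":0,"wz":0},
    {"gripper":54,"tx":0,"ty":0,"tz":0.5,"wx":0,"wy":0,"wz":0},
    {"gripper":54,"tx":0,"ty":0,"tz":0,"wx":0,"wy":0,"wz":0},
    {"gripper":54,"tx":0,"ty":0,"tz":0,"wx":0,"wy":0,"wz":0},
  ],
)

```text
time_s: 41.05
eef_pos: [0.6633, 0.0096, 0.0057]
orientation: [180.0, -0.0, 10.0]
ft_force: [-7.9, 0.7, 8.2]
finger_gap: 0.063
```

send_rows(
  steps=[
    {"gripper":64,"tx":0,"ty":0,"tz":0,"wx":0,"wy":0,"wz":0},
    {"gripper":69,"tx":0,"ty":0,"tz":0,"wx":0,"wy":0,"wz":0},
    {"gripper":75,"tx":0,"ty":0,"tz":0,"wx":0,"wy":0,"wz":0},
    {"gripper":80,"tx":0,"ty":0,"tz":0,"wx":0,"wy":0,"wz":0},
    {"gripper":82,"tx":0,"ty":0,"tz":-10,"wx":0,"wy":0,"wz":0},
    {"gripper":82,"tx":0,"ty":0,"tz":-25,"wx":0,"wy":0,"wz":0},
    {"gripper":85,"tx":0,"ty":0,"tz":-40,"wx":0,"wy":0,"wz":0},
    {"gripper":85,"tx":-20,"ty":0,"tz":-40,"wx":0,"wy":0,"wz":0},
    {"gripper":85,"tx":-40,"ty":0,"tz":-40,"wx":0,"wy":0,"wz":0},
    {"gripper":85,"tx":-40,"ty":0,"tz":-40,"wx":0,"wy":0,"wz":0},
  ],
)

```text
time_s: 42.05
eef_pos: [0.5731, -0.0062, 0.1921]
orientation: [180.0, -0.1, 10.0]
ft_force: [0.4, -0.5, 0.3]
finger_gap: 0.0851
```

send_rows(
  steps=[
    {"gripper":85,"tx":-40,"ty":0,"tz":-20,"wx":0,"wy":0,"wz":0},
    {"gripper":85,"tx":0,"ty":0,"tz":0,"wx":0,"wy":0,"wz":0},
    {"gripper":85,"tx":0,"ty":0,"tz":0,"wx":0,"wy":0,"wz":0},
    {"gripper":85,"tx":0,"ty":0,"tz":0,"wx":0,"wy":0,"wz":0},
  ],
)

```text
time_s: 42.45
eef_pos: [0.5347, -0.0129, 0.2095]
orientation: [-180.0, -0.0, 10.0]
ft_force: [-0.1, 0.5, -1.0]
finger_gap: 0.0851
```

Run:
```python
from meas import *
snap('wrist','we'); snap('scene','s1'); snap('top','t1')
to(.5,0,.25,0)
z=load('t1');K,R,t,d=z['K'],z['R'],z['t'],z['d']
```

```text
turn [-0.     0.002  0.174]
shift [-31.8 -18.6 -41.4] dist 55.0 t 42.6 pos [534.4 -12.8 208.5] rpy [-1.8e+02  1.0e-01  1.0e+01] F [-0.6  0.1 -1.2] gap 85.3
```

View pics/we.png

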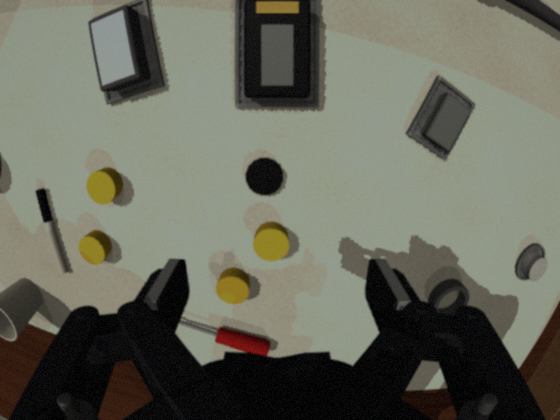

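View pics/s1.png

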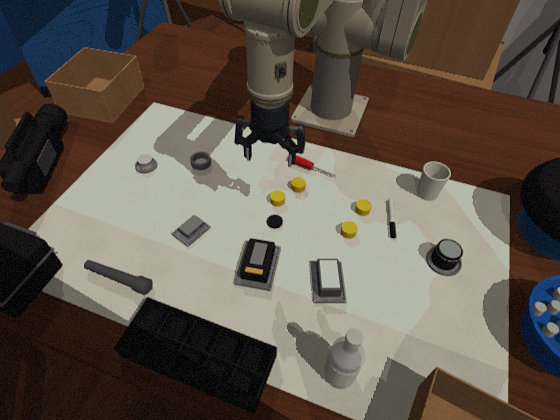

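View pics/t1.png

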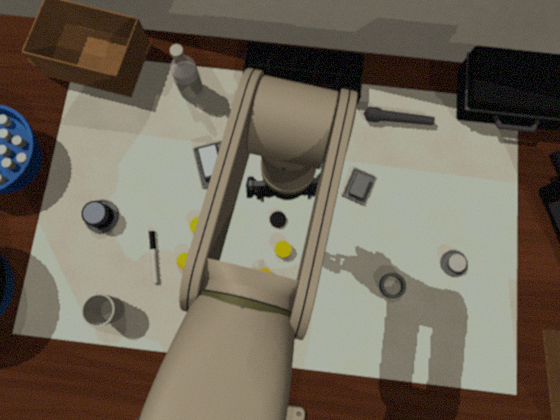

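Run:
```python
from meas import *
z=load('s1');K,R,t,d=z['K'],z['R'],z['t'],z['d']
def pt(u,v): return R.T@(d[v,u]*np.array([(u-K[0,2])/K[0,0],(v-K[1,2])/K[1,1],1])-t)
for n,u,v,h in [('bat',259,252,38),('lamp',329,275,38),('case',190,226,26),('tin',145,160,28),('lens',450,247,52),('table',300,225,0)]:
    Q=np.array([pt(u+i,v+j) for i in range(-4,5) for j in range(-3,4)]); m=np.median(Q,0)
    A=np.c_[Q[:,:2],np.ones(len(Q))]; s=np.linalg.lstsq(A,Q[:,2],rcond=None)[0]
    print(n,(m*1000).round(1),'expect z',h,'slope deg',np.degrees(s[:2]).round(1))
# wS lamp: diffuser vs tray ; wN case vs tray ; we battery vs tray
c=contour('wS',277,150,60,130,255,k=9,hull=True); rect('lamp diff (wS)',cast('wS',c,.038))
P=cast('we',[(246,98),(309,98)],.038); print('bat near corners',P.round(1)); P=cast('we',[(237,107),(320,107)],.008); print('tray near corners',P.round(1))
im=load('wN')['p'][85:205,225:335]; cv2.imwrite('pics/c12.png',np.hstack([cv2.resize(im,(400,440)),cv2.resize(load('wS')['p'][75:215,220:335],(380,440))])[:,:,::-1])
```

```text
bat [653.6   6.5  39.7] expect z 38 slope deg [0.8 1.2]
lamp [652.7 178.3  39.7] expect z 38 slope deg [ 2.7 -0.5]
case [ 637.8 -187.3   27.7] expect z 26 slope deg [2. 1.]
tin [ 475.4 -424.4   29.3] expect z 28 slope deg [ 2.4 -4.8]
lens [481.4 424.6  52.9] expect z 52 slope deg [ 2.6 -2.8]
table [512.9  63.4   2. ] expect z 0 slope deg [2.2 2.2]
lamp diff (wS) c 646.4 179.3 size 71.2 39.5 ang 21.7
bat near corners [[608.3  29.8]
 [618.8 -29.2]]
tray near corners [[597.   40.4]
 [612.2 -45.2]]
```

View pics/c12.png

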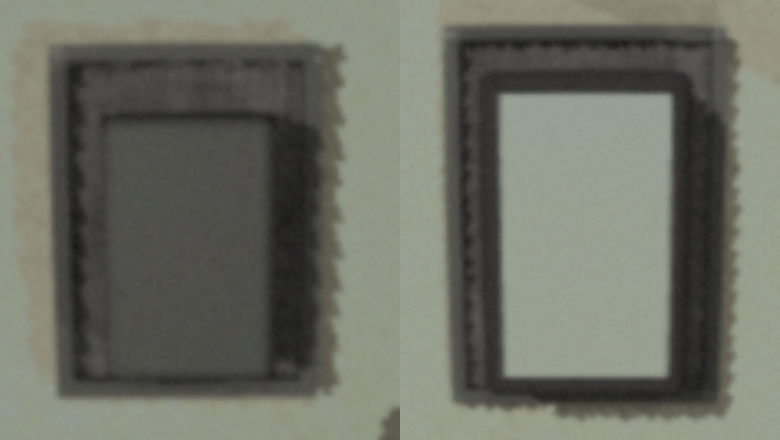

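Run:
```python
from meas import *
f=lambda L:np.array(L)/[400/110,440/120]+[225,85]
rect('case',cast('wN',f([(105,115),(272,118),(268,376),(105,376)]),.026)); rect('tray',cast('wN',f([(50,46),(316,46),(312,392),(60,394)]),.008))
s=manip.get_state(); print(s['time_s'],s['ft_force'],s['dq'].round(2)); print(manip.hand_in())
```

```text
case c 630.5 -189.0 size 54.8 34.7 ang -18.9
tray c 633.7 -189.1 size 78.4 58.0 ang -17.6
42.6 [-0.63131457  0.14464269 -1.23348461] [ 0.04  0.07  0.02 -0.06  0.16 -0.04]
the job is handed in; nothing more can be done
None
```

The five pieces are in their trays and the job is handed in, at 42.6 s of the 118 s allowed. I took the stacks apart from the top: tin, card case, lamp, lens, battery. Each piece was lowered until the wrist felt contact (about 5–10 N) and then released slowly. The yellow and black look-alikes were left alone.

Last checks:
- **Position:** measured piece centres lie within 1–3 mm of their tray centres for the tin, case, lamp and lens. The battery's near edge was measured only, and it is inside the rim. Each piece has about 8 mm of play per side.
- **Largest offset:** the card case, about 3 mm towards the robot, leaving about 5 mm of clearance.
- **Height:** piece tops read 1–2 mm above the expected heights. The bare table also reads 2 mm high, so this fits the camera's own error, and the pieces lie on the tray floors.
- **Tilt:** the fitted slopes were a few degrees at most (largest 4.8°, on the small tin patch). The bare table gave about 2° itself, so I take this as noise.
- **Disagreement:** the wrist camera placed held pieces about 2 mm further along the tool's x axis than the gripper's own position. I worked relative to the same camera, so this should cancel out.
- **Robot:** it stood clear above the table, touching nothing, at hand-in.

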